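Sort the sampler's parts after a flow check

TASK

The flow check is finished, so put the loose sampler parts back where they belong: stand the large hose fitting upright in the wide bore of the white rack and the small one upright in its narrow bore, set the two filter cassettes port up in the steel tray, one in each cell, and lay the battery pack label up in the charger's bay. Each must sit flat on the bottom of its place; set everything down gently rather than letting it drop. Do not move the blue flow meter or the brown jar.

Things in the scene. Friction and masses are not known exactly. Their poses are not given: they have to be found in the camera images.
- large_fitting: Large stainless hose fitting standing upright on its knurled collar, loose. From below: collar 32 mm across and 14 mm high, neck 20 mm across up to 20 mm, smooth round body 26 mm across from 20 to 46 mm (the place to grip), hose barbs up to 24 mm across from 46 to 66 mm (its top). About 0.17 kg. Origin: centre of its underside, z up.
- small_fitting: Small stainless hose fitting of the same form, standing upright, loose. Collar 24 mm across and 10 mm high, neck 12 mm across up to 14 mm, body 18 mm across from 14 to 34 mm (the place to grip), barbs up to 17 mm across from 34 to 50 mm (its top). About 0.06 kg. Origin: centre of its underside, z up.
- cassette_a: One of two filter cassettes, loose. White plastic filter cassette with a grey band, standing with its port up: drum 40 mm across and 28 mm high, with a central port 10 mm across on top up to 36 mm. 0.03 kg. The two cassettes are alike. Origin: centre of its underside, z up.
- cassette_b: The other filter cassette, loose. White plastic filter cassette with a grey band, standing with its port up: drum 40 mm across and 28 mm high, with a central port 10 mm across on top up to 36 mm. 0.03 kg. The two cassettes are alike. Origin: centre of its underside, z up.
- battery: Sampler battery pack, grey plastic block with a paper label on top, lying loose: 70 mm (its x) by 40 mm (its y) by 40 mm high. About 0.22 kg. Origin: centre of its underside, z up. It may lie in the charger either way round.
- fitting_rack: Fixed white plastic rack, solid block 140 mm (its x) by 76 mm (its y) by 18 mm high, with two round bores with dark floors, 13 mm deep from the top (their bottom is 5 mm above the bench). The wide bore, 50 mm across, is centred 34 mm towards -x from the origin; the narrow bore, 40 mm across, is centred 36 mm towards +x; both on y = 0. Origin: centre of its underside, on the bench.
- cassette_tray: Fixed shallow stainless tray, 136 mm (its x) by 72 mm (its y) by 12 mm high, walls and floor 4 mm thick, with one crosswise divider making two equal cells 62 mm by 64 mm, centred 33 mm towards -x and +x from the origin on y = 0; cell floor 4 mm above the bench. Origin: centre of its underside, on the bench.
- charger: Fixed grey battery charger, 150 mm (its x) by 84 mm (its y). Its open rectangular bay is centred 25 mm towards -x from the origin on y = 0 and measures 88 mm (along x) by 56 mm (along y); the bay's black floor is 5 mm above the bench, the rim round it 14 mm high. The +x end, from x = +19 to +75 mm, is a closed housing 36 mm high with a display. Origin: centre of its underside, on the bench.
- flow_meter: Bystander: blue handheld flow meter lying loose on the bench, 72 mm (its x) by 140 mm (its y) by 32 mm high, with two brass nozzles standing out 20 mm at its +y end. Not to be moved. Origin: centre of its underside.
- grease_jar: Bystander: small brown jar with a black cap, 52 mm across, 50 mm high, loose. Not to be moved. Origin: centre of its underside.

How it is judged:
At the end, for the whole second after the job is handed in: Large fitting in the wide bore, small in the narrow one, one cassette in each tray cell, battery in the charger bay: each within 3 mm of its bay floor, within 13 mm (fittings) or 15 mm (others) of the bay centre along each axis, upright within 0.12 rad, released and at rest (x of large_fitting in the frame of fitting_rack between -0.047 and -0.021 m and y of large_fitting in the frame of fitting_rack between -0.013 and 0.013 m and z of large_fitting in the frame of fitting_rack between 0 and 0.008 m and x of small_fitting in the frame of fitting_rack between 0.023 and 0.049 m and y of small_fitting in the frame of fitting_rack between -0.013 and 0.013 m and z of small_fitting in the frame of fitting_rack between 0 and 0.008 m and x of battery in the frame of charger between -0.04 and -0.01 m and y of battery in the frame of charger between -0.015 and 0.015 m and z of battery in the frame of charger between 0 and 0.008 m and ((x of cassette_a in the frame of cassette_tray between -0.048 and -0.018 m and y of cassette_a in the frame of cassette_tray between -0.015 and 0.015 m and z of cassette_a in the frame of cassette_tray between 0 and 0.007 m and x of cassette_b in the frame of cassette_tray between 0.018 and 0.048 m and y of cassette_b in the frame of cassette_tray between -0.015 and 0.015 m and z of cassette_b in the frame of cassette_tray between 0 and 0.007 m) or (x of cassette_b in the frame of cassette_tray between -0.048 and -0.018 m and y of cassette_b in the frame of cassette_tray between -0.015 and 0.015 m and z of cassette_b in the frame of cassette_tray between 0 and 0.007 m and x of cassette_a in the frame of cassette_tray between 0.018 and 0.048 m and y of cassette_a in the frame of cassette_tray between -0.015 and 0.015 m and z of cassette_a in the frame of cassette_tray between 0 and 0.007 m)) and angle between each of large_fitting, small_fitting, cassette_a, cassette_b, battery's own z axis and vertical below 0.12 rad and linear speed of each of large_fitting, small_fitting, cassette_a, cassette_b, battery below 0.02 m/s and angular speed of each of large_fitting, small_fitting, cassette_a, cassette_b, battery below 0.2 rad/s); the robot touches nothing.
It fails at once if a part is dropped or thrown (let fall more than about 25 mm) ((linear speed of large_fitting above 0.7 m/s and contact force between large_fitting and the fingers below 0.05 N) or (linear speed of small_fitting above 0.7 m/s and contact force between small_fitting and the fingers below 0.05 N) or (linear speed of cassette_a above 0.7 m/s and contact force between cassette_a and the fingers below 0.05 N) or (linear speed of cassette_b above 0.7 m/s and contact force between cassette_b and the fingers below 0.05 N) or (linear speed of battery above 0.7 m/s and contact force between battery and the fingers below 0.05 N)).
It fails at once if the flow meter is pushed away (moved more than 30 mm) (distance of flow_meter from where it was at the start of the episode above 0.03 m).
It fails at once if the grease jar is pushed away (moved more than 30 mm) (distance of grease_jar from where it was at the start of the episode above 0.03 m).
It also fails if it takes over 128 s, if anything falls off the work surface, if the arm or the gripper's body presses on something with over 40 N, if the wrist force passes 120 N, or if a joint passes its speed limit or range.

ROBOT

A 6-joint arm with a two-finger parallel gripper is mounted at the origin on the work surface. World frame = base frame: x ahead of the robot, y to its left, z up, the work surface at z = 0. Lengths are in m, angles in rad, forces in N, time in s.
With the tool pointing down it reaches from about 0.275 to 0.75 m from the base axis. Payload 10.2 kg.
Tool frame: the origin (TCP) lies on the mounting face of the last link; the fingertips stand 166 mm ahead of it and the grasp point (between the pads) lies 147 mm ahead of it; z points along the fingers, x is the direction in which the jaws open and shut, and the axes are right-handed (so a half turn about z gives the same grasp; the last joint's range is limited). The gripper opens to 88 mm and grips with 3 to 60 N. Pads are 18 mm wide; open, the fingers measure 123 mm over their backs; the gripper's body (75 mm by 187 mm) begins 45 mm behind the grasp point.
Start: joints at [-1.382, 0.313, 1.498, -0, 1.331, -0.223], TCP at [0.21, -0.481, 0.405] pointing down, gripper open.
Joint ranges: [-2.94, 2.94], [-0.97, 2.17], [0.19, 2.56], [-1.23, 4.37], [0.02, 3.11], [-2.88, 2.88]. Speed limits (rad/s): [2.39, 2.39, 3.01, 3.14, 3.14, 3.14].

INTERFACE

Orientations are given as a unit quaternion [x, y, z, w].
In Python, from plant import telemetry, imaging, robot gives the robot as it stands. The module is installed in compiled form; this text tells all that it offers.
- The arm moves only by the tool apply_moves, never from a script. Its argument "commands" is text: rows parted by semicolons, each of 7 numbers parted by spaces: the turn, a rotation vector about the tool's x, y, z in units of 6 degrees (1.0 is 6 degrees), then the shift along the tool's x, y, z in units of 40 mm (1.0 is 40 mm), then the opening, from 0 (shut) to 1 (fully open). A call has 1 to 10 rows; each row is the pose to reach, as a shift and turn from the pose commanded when the call began, along the tool's axes at that moment; what a row does not reach only later rows make up. A row lasts 1/12 s, in which the tool goes at most 41.7 mm and 7.16 degrees, less where a joint would pass 70% of its speed; a pose out of reach is approached as far as the arm can. A call with a gripper value outside its range is refused whole. The fingers move at their own pace and stop on an object; "squeeze" is the grip in N (left out, the last holds). Time passes only in rows, so rows that repeat a pose let the fingers close. It gives the time, the measured TCP pose, the force and the opening at its end, in the units of the state.
- telemetry.read_state(): the state, without advancing time (a new reading comes with each control period).
- imaging.snapshot(name): name is "scene" or "top"; returns a dict with "image" (400x640x3 uint8, red, green, blue), "z_map" (400x640 float32, m along the optical axis (not along the pixel's ray), 0 where there is no reading), "fx", "fy", "cx", "cy" (pixels), "dist_coeffs" ([k1, k2, p1, p2, k3] as OpenCV has them; the pictures are not rectified), "position" and "attitude" of the camera in the world. Camera axes: x right, y down, z forward; pixel columns grow to the right and rows downward; lengths in m; the calibration is good to about 2 mm. A picture is of the moment at which its call begins.
- robot.finish_job(): hands the job in, once; it reports no verdict.
The state is a dict: "time_s": time; "joints": joint angles; "joint_velocities": joint speeds; "tau": joint torques, N m; "ee_pos": TCP position; "orientation": TCP orientation; "wrist_force": force on the tool from outside, world axes, zero at the start; "moment": the same for the moment, N m; "opening": finger opening in m.
Only numpy, scipy, OpenCV 4.12 (cv2) and the standard library are available. Lean on these libraries where they do the work, as an engineer would, in place of code of your own. Each camera call takes 0.05 s, during which the arm holds its last target.

## Working session

There is one attempt and no reset: what is moved stays moved. The work goes in short steps, Python scripts to look and compute and a tool call to move; the robot and the scene stay as the last step left them, time stands still between calls to the robot, and variables do not carry over. Pictures are saved under pics/ and viewed, and the job is handed in when it is done.

Besides the shell and the picture viewer there is one more tool, called after "Emit:" as name(argument=value, ...) on one line, values as JSON. apply_moves: Moves the arm, as the interface text tells. Its arguments: {"type":"object","properties":{"commands":{"type":"string"},"squeeze":{"type":"number"}},"required":["commands"]}

```bash
mkdir -p pics
cat > h.py <<'E'
import numpy as np, cv2
from plant import telemetry, imaging, robot
from scipy.spatial.transform import Rotation as R
def snap(n):
    s=imaging.snapshot(n); return s
def cam(s):
    K=np.array([[s['fx'],0,s['cx']],[0,s['fy'],s['cy']],[0,0,1]]); D=np.array(s['dist_coeffs'],float)
    a=np.array(s['attitude'],float)
    Rm=R.from_quat(a).as_matrix() if a.size==4 else a.reshape(3,3)
    return K,D,Rm,np.array(s['position'],float)
def rays(s,uv):
    K,D,Rm,p=cam(s)
    q=cv2.undistortPoints(np.array(uv,float).reshape(-1,1,2),K,D).reshape(-1,2)
    return np.c_[q,np.ones(len(q))]@Rm.T,p
def onplane(s,uv,z):
    d,p=rays(s,uv); return p+d*((z-p[2])/d[:,2])[:,None]
def cloud(s):
    h,w=s['z_map'].shape
    v,u=np.mgrid[:h,:w]
    d,p=rays(s,np.c_[u.ravel(),v.ravel()])
    P=p+d*s['z_map'].reshape(-1,1)
    P[s['z_map'].ravel()==0]=np.nan
    return P.reshape(h,w,3)
E
python3 - <<'E'
from h import *
for n in('top','scene'):
    s=snap(n); cv2.imwrite(f'pics/{n}0.png',s['image'][:,:,::-1]); print(n,s['position'],s['attitude'],s['fx'],s['cx'],s['dist_coeffs'])
    np.savez(f'{n}0.npz',**s)
print(telemetry.read_state())
E
```

```text
top [0.41824303 0.01014999 1.06860611] [-0.70393897  0.70929575 -0.02482148  0.02744744] 393.1416187752634 328.95848864896215 [-0.00636913  0.          0.          0.          0.        ]
scene [ 1.30985717 -0.26098882  0.80664184] [ 0.74685135  0.52292457 -0.24319926 -0.33108469] 415.43807760692096 321.1820315087554 [-0.05032392  0.          0.          0.          0.        ]
{'time_s': 0.1, 'joints': array([-1.38241494e+00,  3.13362633e-01,  1.49834462e+00, -1.46609441e-05,
        1.33100392e+00, -2.23405224e-01]), 'joint_velocities': array([ 0.00020091, -0.00152845, -0.00105173, -0.0004717 ,  0.00104063,
       -0.00119606]), 'tau': array([ 1.81884494e-03, -4.02810252e+01, -2.52646279e+01,  6.95071486e-02,
        3.41902301e-02, -4.63818151e-05]), 'ee_pos': array([ 0.21010802, -0.48108338,  0.40424048]), 'orientation': array([ 8.36734723e-01, -5.47608155e-01, -3.93593373e-04, -3.97375780e-04]), 'wrist_force': array([-0.0904875 ,  0.2270676 , -0.17999055]), 'moment': array([-0.03224468,  0.01945407, -0.01119418]), 'opening': 0.08815041324379826}
```

View pics/top0.png

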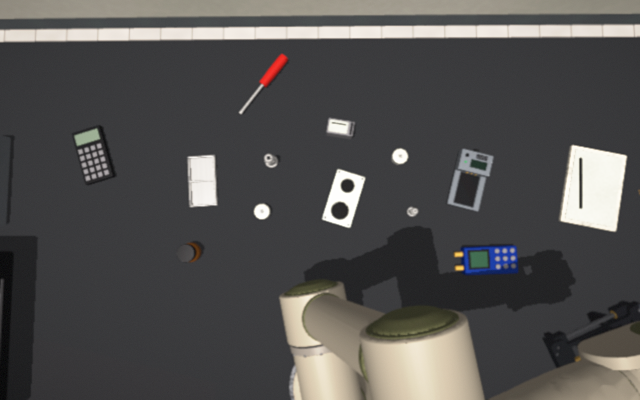

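View pics/scene0.png

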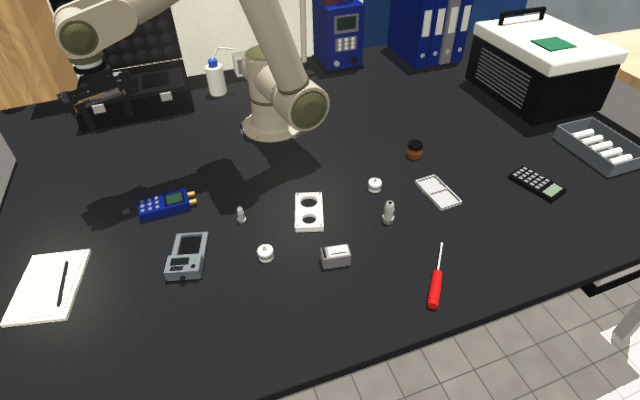

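The top view has +x up and +y left. Objects by pixel (u,v):
- tray (202,181)
- large fitting (270,160)
- cassettes (262,211) and (400,156)
- rack (343,198)
- battery (340,127)
- small fitting (412,211)
- charger (470,180)
- flow meter (490,259)
- jar (190,252)

Next I'll measure them.

```bash
cat > meas.py <<'E'
from h import *
s=dict(np.load('top0.npz'))
im=s['image'].astype(int); P=cloud(s)
print('bench z',np.nanmedian(P[80:110,350:450,2]))
hgt=P[:,:,2]
def region(b): 
    u0,v0,u1,v1=b; m=np.zeros(im.shape[:2],np.uint8); m[v0:v1,u0:u1]=1; return m
boxes=dict(tray=(182,148,222,214,.012),large=(258,148,284,172,.066),cas1=(250,200,276,222,.028),rack=(318,164,370,232,.018),bat=(322,112,360,142,.04),cas2=(388,145,412,168,.028),small=(404,203,422,220,.05),charger=(440,144,500,214,.014),jar=(174,238,206,266,.05),meter=(452,240,522,278,.032))
for k,b in boxes.items():
    m=region(b[:4])
    mb=((im.max(2)>70)&(m>0)).astype(np.uint8)
    if k=='jar': mb=((hgt>.01)&(m>0)).astype(np.uint8)
    c=max(cv2.findContours(mb,cv2.RETR_EXTERNAL,cv2.CHAIN_APPROX_NONE)[0],key=cv2.contourArea).reshape(-1,2)
    w=onplane(s,c,b[4])[:,:2]
    r=cv2.minAreaRect((w*1000).astype(np.float32))
    hh=hgt[mb>0]
    g=(m>0)&(hgt>b[4]-.008)&(hgt<b[4]+.008)
    print(k,'rect',np.round(r[0],1),np.round(r[1],1),round(r[2],1),'hmax',np.round(np.nanpercentile(hh,[50,98]),4),'depth top centroid',np.round(np.nanmean(P[g],axis=0),4),g.sum())
E
python3 meas.py
python3 - <<'E'
import cv2
i=cv2.imread('pics/top0.png')
cv2.imwrite('pics/crop1.png',cv2.resize(i[105:275,175:375],None,fx=4,fy=3.5*4/3.5,interpolation=cv2.INTER_CUBIC)[:600])
cv2.imwrite('pics/crop2.png',cv2.resize(i[135:275,380:530],None,fx=4,fy=4,interpolation=cv2.INTER_CUBIC))
E
```

```text
bench z 0.001215500864017116
tray rect [548.5 358.4] [143.4  80.2] 3.2 hmax [0.0054 0.0148] depth top centroid [0.5483 0.3583 0.0075] 1163
large rect [591.6 164.9] [39.2 36.1] 0.1 hmax [0.0349 0.0691] depth top centroid [0.5981 0.1705 0.0654] 66
cas1 rect [463.2 192.8] [45.3 42.4] 89.6 hmax [0.0273 0.039 ] depth top centroid [0.4626 0.1933 0.0285] 164
rack rect [497.4 -24.7] [ 85.5 148.8] 72.4 hmax [0.0179 0.0228] depth top centroid [ 0.4993 -0.0243  0.0188] 1056
bat rect [682.4 -16.7] [75.3 50.6] 80.3 hmax [0.0404 0.0445] depth top centroid [ 0.6839 -0.0161  0.0409] 395
cas2 rect [ 607.5 -175.8] [45.5 48.8] 88.9 hmax [0.0267 0.0377] depth top centroid [ 0.6073 -0.1747  0.0281] 161
small rect [ 459.2 -201.2] [29.1 29.5] 44.1 hmax [0.0122 0.0536] depth top centroid [ 0.46   -0.2064  0.0491] 33
charger rect [ 545. -368.] [ 97.1 162.2] 74.4 hmax [0.0179 0.0404] depth top centroid [ 0.5199 -0.3539  0.0118] 884
jar rect [356.8 376.8] [48.4 59.5] 1.2 hmax [0.0496 0.0542] depth top centroid [0.3558 0.383  0.0504] 273
meter rect [ 331.1 -394.2] [ 72.7 168.9] 1.6 hmax [0.0329 0.0377] depth top centroid [ 0.3302 -0.4045  0.0331] 1507
```

View pics/crop1.png

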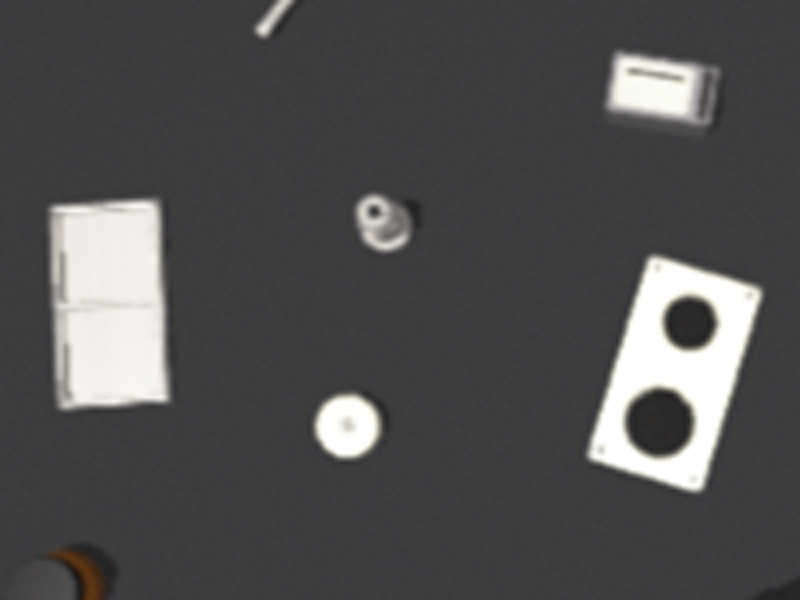

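View pics/crop2.png

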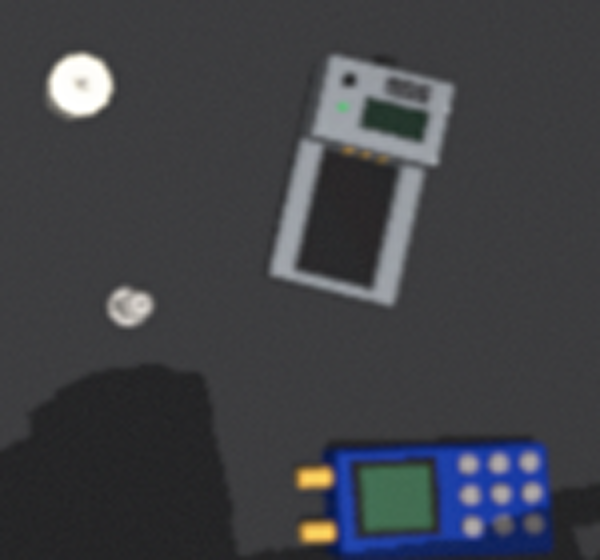

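```bash
cat > m2.py <<'E'
from h import *
s=dict(np.load('top0.npz')); im=s['image'].astype(int); P=cloud(s); sc=dict(np.load('scene0.npz')); Q=cloud(sc)
def blob(s,b,cond):
    u0,v0,u1,v1=b; m=np.zeros(s['image'].shape[:2],np.uint8); m[v0:v1,u0:u1]=1
    m=(m>0)&cond
    n,l,st,ce=cv2.connectedComponentsWithStats(m.astype(np.uint8)); i=1+np.argmax(st[1:,4]); return ce[i],st[i,4],l==i
br=im.max(2)
for k,b in dict(wide=(330,200,350,222),narrow=(338,176,358,196)).items():
    c,a,_=blob(s,b,br<110); print(k,c,a,np.round(onplane(s,[c],.018)*1000,1), 'diam',2*np.sqrt(a/np.pi)/393*1050)
c,a,_=blob(s,(330,166,362,232),br>200)
c,a,_=blob(s,(452,168,486,212),br<75); print('bay',c,a,np.round(onplane(s,[c],.014)*1000,1),np.round(onplane(s,[c],.005)*1000,1))
for k,b,z in (('large',(258,148,284,172),.066),('small',(404,203,422,220),.05)):
    u0,v0,u1,v1=b
    p=P[v0:v1,u0:u1].reshape(-1,3); p=p[p[:,2]>.006]
    p=p[np.isfinite(p[:,0])]
    for lo,hi in((.003,.012),(.012,.03),(.03,.045),(.045,.06),(.06,.08)):
        q=p[(p[:,2]>lo)&(p[:,2]<hi)]
        if len(q): print(k,lo,len(q),np.round(q.mean(0)*1000,1),np.round(q.min(0)*1000),np.round(q.max(0)*1000))
# scene cloud clustering by bbox
for k,c,r in (('large',(.592,.165),.035),('small',(.459,-.203),.03),('cas1',(.463,.193),.035),('cas2',(.6075,-.1755),.035),('bat',(.682,-.0165),.06)):
    for nm,C in(('top',P),('scene',Q)):
        f=C.reshape(-1,3); f=f[np.isfinite(f[:,0])]
        f=f[(np.hypot(f[:,0]-c[0],f[:,1]-c[1])<r)&(f[:,2]>.008)]
        print(k,nm,len(f),'min',np.round(f.min(0)*1000),'max',np.round(f.max(0)*1000),'mid',np.round((np.percentile(f,3,axis=0)+np.percentile(f,97,axis=0))*500,1))
E
python3 m2.py
python3 - <<'E'
import cv2
i=cv2.imread('pics/scene0.png')
cv2.imwrite('pics/crop3.png',cv2.resize(i[165:285,225:415],None,fx=4,fy=4,interpolation=cv2.INTER_CUBIC))
E
```

```text
wide [339.46296296 210.25462963] 216 [[464.  -14.1  18. ]] diam 44.30764664975906
narrow [347.    185.336] 125 [[530.8 -35.   18. ]] diam 33.70596880561283
bay [466.44349315 188.81849315] 584 [[ 519.3 -356.7   14. ]] [[ 520.2 -359.8    5. ]]
large 0.003 12 [604.3 162.7   8.1] [584. 149.   6.] [636. 188.  11.]
large 0.012 39 [593.2 165.4  16.5] [582. 156.  12.] [613. 186.  27.]
large 0.03 16 [591.7 165.2  38.1] [586. 159.  30.] [603. 180.  45.]
large 0.045 20 [594.3 167.4  52.2] [588. 160.  45.] [610. 181.  60.]
large 0.06 61 [598.2 170.3  65.9] [588. 160.  60.] [610. 181.  73.]
small 0.003 20 [ 457.7 -203.5    9.4] [ 447. -212.    7.] [ 472. -196.   12.]
small 0.012 17 [ 460.7 -200.2   17.9] [ 450. -206.   12.] [ 472. -195.   29.]
small 0.03 15 [ 460.  -203.6   38.5] [ 452. -215.   30.] [ 468. -198.   45.]
small 0.045 28 [ 459.6 -206.4   50. ] [ 454. -215.   45.] [ 467. -199.   56.]
large top 142 min [582. 155.   8.] max [613. 186.  73.] mid [597.4 168.6  39.7]
large scene 212 min [587. 156.   8.] max [616. 188.  69.] mid [602.8 170.6  38.4]
small top 77 min [ 447. -215.    8.] max [ 472. -195.   56.] mid [ 460.8 -204.3   31.2]
small scene 105 min [ 456. -220.    8.] max [ 473. -194.   53.] mid [ 464.1 -206.4   29.6]
cas1 top 184 min [445. 174.  10.] max [482. 214.  42.] mid [462.  193.   27.5]
cas1 scene 150 min [444. 175.   8.] max [485. 214.  40.] mid [466.6 193.   21.9]
cas2 top 183 min [ 589. -194.    9.] max [ 627. -156.   39.] mid [ 607.4 -174.7   26.6]
cas2 scene 216 min [ 591. -195.    8.] max [ 630. -155.   39.] mid [ 611.1 -175.8   23.2]
bat top 452 min [626. -54.   8.] max [717.  21.  46.] mid [682.9 -15.7  29.8]
bat scene 598 min [662. -53.   8.] max [711.  21.  44.] mid [688.7 -18.   26.4]
```

View pics/crop3.png

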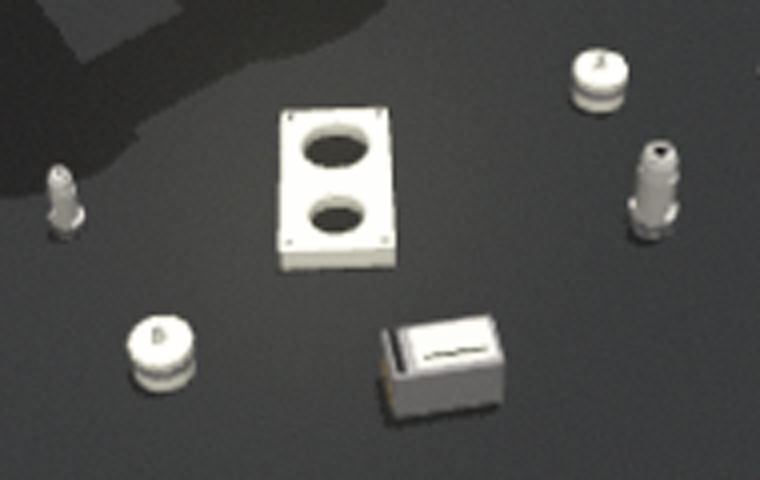

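Each position is now known well enough (bores ±9 mm, matching the rack centre to within 2–3 mm). Next I'll write a helper that gives the shift and turn in move units.

```bash
cat > go.py <<'E'
import sys
from h import *
# usage: go.py x y gz yawdeg   (grasp point world, jaw yaw)
st=telemetry.read_state()
x,y,gz,yaw=map(float,sys.argv[1:5])
R0=R.from_quat(st['orientation']); p0=np.array(st['ee_pos'])
c=np.deg2rad(yaw); X=np.array([np.cos(c),np.sin(c),0]); Z=np.array([0,0,-1.]); Y=np.cross(Z,X)
Rt=R.from_matrix(np.c_[X,Y,Z])
pt=np.array([x,y,gz+.147])
rv=(R0.inv()*Rt).as_rotvec(); 
sh=R0.inv().apply(pt-p0)
x0=R0.apply([1,0,0])
print('t',round(st['time_s'],2),'grasp now',np.round(p0+R0.apply([0,0,.147]),4),'yaw',round(np.rad2deg(np.arctan2(x0[1],x0[0])),1),'open',round(st['opening'],4),'F',np.round(st['wrist_force'],1))
print('cmd', ' '.join(f'{v:.2f}' for v in np.r_[np.rad2deg(rv)/6,sh/.04]))
E
python3 go.py .460 -.205 .16 -90
python3 - <<'E'
from h import *
s=dict(np.load('top0.npz')); im=s['image'].astype(int); P=cloud(s)
# battery top via depth>.03 mask
m=np.zeros(im.shape[:2],np.uint8); m[112:142,322:360]=1
g=((m>0)&(P[:,:,2]>.033)&(im.max(2)>70)).astype(np.uint8)
c=max(cv2.findContours(g,0,1)[0],key=cv2.contourArea).reshape(-1,2)
print(cv2.minAreaRect((onplane(s,c,.04)[:,:2]*1000).astype(np.float32)))
# charger bay dark rect
m[:]=0;m[168:212,452:486]=1
g=((m>0)&(im.max(2)<75)).astype(np.uint8)
c=max(cv2.findContours(g,0,1)[0],key=cv2.contourArea).reshape(-1,2)
print(cv2.minAreaRect((onplane(s,c,.014)[:,:2]*1000).astype(np.float32)))
E
```

```text
t 0.1 grasp now [ 0.2101 -0.4809  0.2572] yaw -66.4 open 0.0882 F [-0.1  0.2 -0.2]
cmd -0.00 0.01 3.93 -3.82 -8.49 2.44
((684.1917724609375, -15.940032958984375), (69.5815658569336, 41.03679275512695), 80.41268157958984)
((520.3547973632812, -357.01483154296875), (50.70252227783203, 86.43408203125), 75.08522033691406)
```

Emit:
apply_moves(commands="0 0 3.93 -3.82 -8.49 2.44 1;0 0 3.93 -3.82 -8.49 2.44 1;0 0 3.93 -3.82 -8.49 2.44 1;0 0 3.93 -3.82 -8.49 2.44 1;0 0 3.93 -3.82 -8.49 2.44 1;0 0 3.93 -3.82 -8.49 2.44 1;0 0 3.93 -3.82 -8.49 2.44 1;0 0 3.93 -3.82 -8.49 2.44 1;0 0 3.93 -3.82 -8.49 2.44 1;0 0 3.93 -3.82 -8.49 2.44 1", squeeze=15)

```text
time_s: 0.93
ee_pos: [0.4619, -0.2017, 0.3057]
orientation: [0.708, -0.706, -0.001, -0.0]
wrist_force: [0.7, -0.1, -0.1]
opening: 0.0879
```

```bash
python3 go.py .460 -.205 .037 -90
```

```text
t 0.93 grasp now [ 0.4617 -0.2015  0.1587] yaw -89.8 open 0.0879 F [ 0.7 -0.1 -0.1]
cmd 0.01 0.02 0.03 0.09 0.04 3.04
```

Emit:
apply_moves(commands="0 0 0 0 0 0 0.7;0 0 0 0 0 1 0.7;0 0 0 0 0 1.8 0.7;0 0 0 0 0 2.4 0.7;0 0 0 0 0 2.8 0.7;0 0 0 0 0 3.07 0.7;0 0 0 0 0 3.07 0.7;0 0 0 0 0 3.07 0.7")

```text
time_s: 1.6
ee_pos: [0.4601, -0.2058, 0.1848]
orientation: [-0.707, 0.707, -0.0, -0.0]
wrist_force: [0.3, -0.2, -0.0]
opening: 0.0615
```

```bash
python3 go.py .460 -.205 .037 -90; python3 -c "
from h import *
s=snap('scene'); i=s['image'][:,:,::-1][140:260,180:330]; cv2.imwrite('pics/a1.png',cv2.resize(i,None,fx=4,fy=4))"
```

```text
t 1.6 grasp now [ 0.4601 -0.2058  0.0378] yaw -90.0 open 0.0615 F [ 0.3 -0.2 -0. ]
cmd -0.00 -0.00 -0.00 -0.02 0.00 0.02
```

View pics/a1.png

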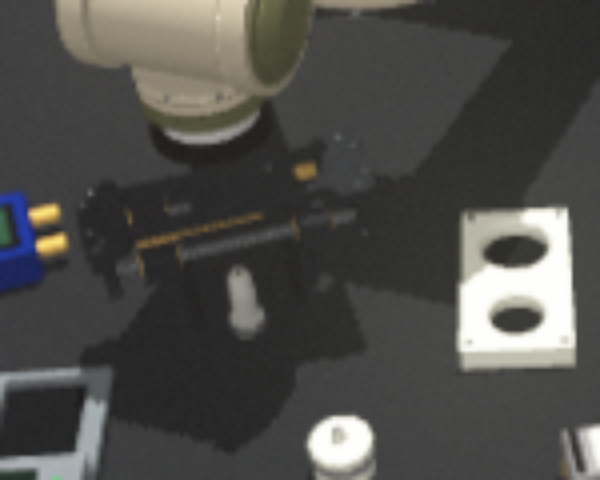

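The picture shows the small fitting (pixel about 243,300 in the crop) between the open fingers. Closing now.

Emit:
apply_moves(commands="0 0 0 0 0 0 0.1;0 0 0 0 0 0 0.1;0 0 0 0 0 0 0.1;0 0 0 0 0 0 0.1;0 0 0 0 0 0 0.1;0 0 0 0 0 0 0.1;0 0 0 0 0 0 0.1")

```text
time_s: 2.23
ee_pos: [0.4602, -0.2052, 0.1844]
orientation: [0.707, -0.707, 0.0, 0.0]
wrist_force: [0.7, 0.3, -0.7]
opening: 0.0178
```

Emit:
apply_moves(commands="0 0 0 0 0 -0.3 0.1;0 0 0 0 0 -1 0.1;0 0 0 0 0 -1.8 0.1;0 0 0 0 0 -2.5 0.1;0 0 0 0 0 -2.5 0.1;0 0 0 0 0 -2.5 0.1")

```text
time_s: 2.73
ee_pos: [0.4602, -0.2052, 0.2853]
orientation: [0.707, -0.707, 0.001, -0.0]
wrist_force: [-0.2, 0.7, -1.4]
opening: 0.0177
```

```bash
python3 go.py .5323 -.0352 .137 -90; python3 -c "
from h import *
s=snap('scene'); i=s['image'][:,:,::-1][120:240,180:330]; cv2.imwrite('pics/a2.png',cv2.resize(i,None,fx=4,fy=4))"
```

```text
t 2.73 grasp now [ 0.4605 -0.2054  0.1383] yaw -90.0 open 0.0177 F [-0.2  0.7 -1.4]
cmd -0.02 -0.01 0.00 -4.25 -1.80 0.03
```

View pics/a2.png

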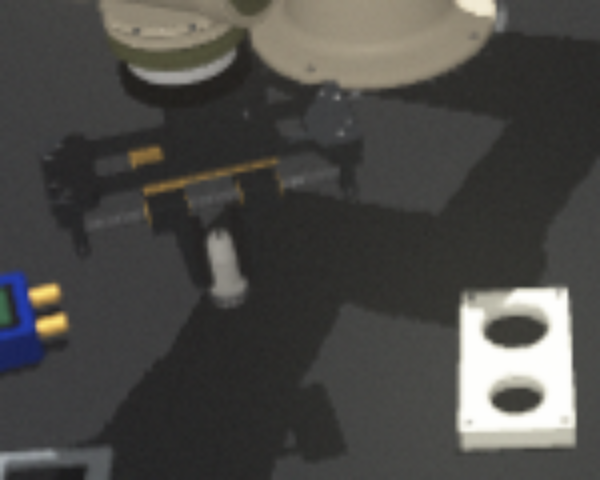

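It is held upright and lifted clear of the bench. Now to the narrow bore.

Emit:
apply_moves(commands="0 0 0 -0.7 -0.3 0 0.1;0 0 0 -1.5 -0.63 0 0.1;0 0 0 -2.3 -0.97 0 0.1;0 0 0 -3.1 -1.3 0 0.1;0 0 0 -3.8 -1.6 0 0.1;0 0 0 -4.25 -1.8 0 0.1;0 0 0 -4.25 -1.8 0 0.1;0 0 0 -4.25 -1.8 0.7 0.1;0 0 0 -4.25 -1.8 1.4 0.1;0 0 0 -4.25 -1.8 1.4 0.1")

```text
time_s: 3.62
ee_pos: [0.5304, -0.0354, 0.2229]
orientation: [-0.707, 0.707, 0.005, -0.003]
wrist_force: [-1.1, 0.8, -0.9]
opening: 0.0174
```

```bash
python3 go.py .5323 -.0352 .042 -90; python3 -c "
from h import *
s=snap('scene'); i=s['image'][:,:,::-1][140:260,240:390]; cv2.imwrite('pics/a3.png',cv2.resize(i,None,fx=4,fy=4))"
```

```text
t 3.62 grasp now [ 0.5289 -0.035   0.076 ] yaw -90.0 open 0.0174 F [-1.1  0.8 -0.9]
cmd 0.10 0.03 -0.00 -0.00 -0.06 0.85
```

View pics/a3.png

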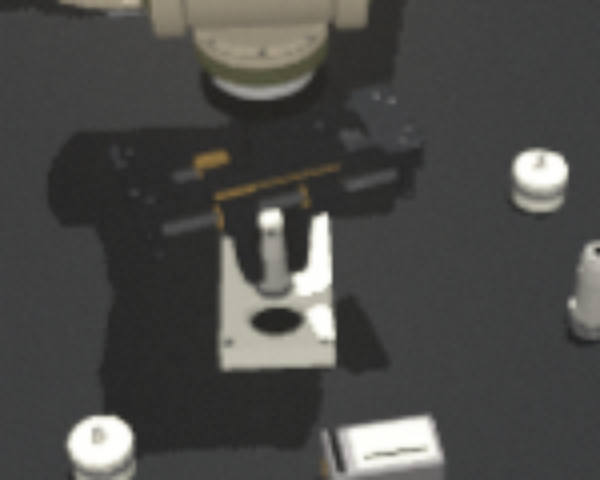

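Emit:
apply_moves(commands="0 0 0 0 0 0 0.1;0 0 0 0 0 0.3 0.1;0 0 0 0 0 0.6 0.1;0 0 0 0 0 0.8 0.1;0 0 0 0 0 0.9 0.1;0 0 0 0 0 0.95 0.1;0 0 0 0 0 0.98 0.1;0 0 0 0 0 0.98 0.1;0 0 0 0 0 0.98 0.1")

```text
time_s: 4.42
ee_pos: [0.5323, -0.0352, 0.1896]
orientation: [0.707, -0.707, 0.0, -0.0]
wrist_force: [0.8, 0.4, -0.2]
opening: 0.0174
```

```bash
python3 go.py .5323 -.0352 .042 -90; python3 -c "
from h import *
s=snap('scene'); i=s['image'][:,:,::-1][140:260,240:390]; cv2.imwrite('pics/a4.png',cv2.resize(i,None,fx=4,fy=4))"
```

```text
t 4.42 grasp now [ 0.5324 -0.0352  0.0426] yaw -90.0 open 0.0174 F [ 0.8  0.4 -0.2]
cmd -0.01 -0.00 0.00 -0.00 -0.00 0.02
```

View pics/a4.png

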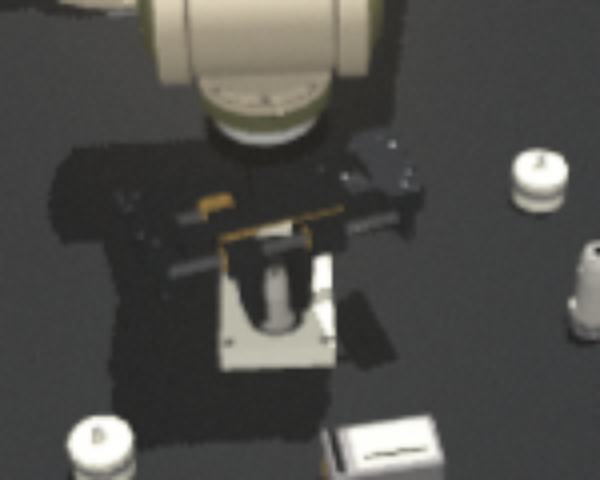

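The fitting's collar is inside the narrow bore. Releasing and retreating.

Emit:
apply_moves(commands="0 0 0 0 0 0.03 0.3;0 0 0 0 0 0.03 0.4;0 0 0 0 0 0.03 0.5;0 0 0 0 0 0 0.5;0 0 0 0 0 -0.5 0.5;0 0 0 0 0 -1.2 0.6;0 0 0 0 0 -2 0.8;0 0 0 0 0 -3 0.8;0 0 0 0 0 -3 0.8;0 0 0 0 0 -3 0.8")

```text
time_s: 5.3
ee_pos: [0.5323, -0.0351, 0.311]
orientation: [0.707, -0.707, 0.002, -0.001]
wrist_force: [0.6, -0.5, -0.6]
opening: 0.0702
```

```bash
python3 go.py .598 .170 .16 -90;python3 -c "
from h import *
s=snap('scene'); i=s['image'][:,:,::-1][140:260,240:390]; cv2.imwrite('pics/a5.png',cv2.resize(i,None,fx=4,fy=4))"
```

```text
t 5.3 grasp now [ 0.5329 -0.0353  0.164 ] yaw -90.0 open 0.0702 F [ 0.6 -0.5 -0.6]
cmd -0.04 -0.01 0.00 -5.13 -1.64 0.10
```

View pics/a5.png

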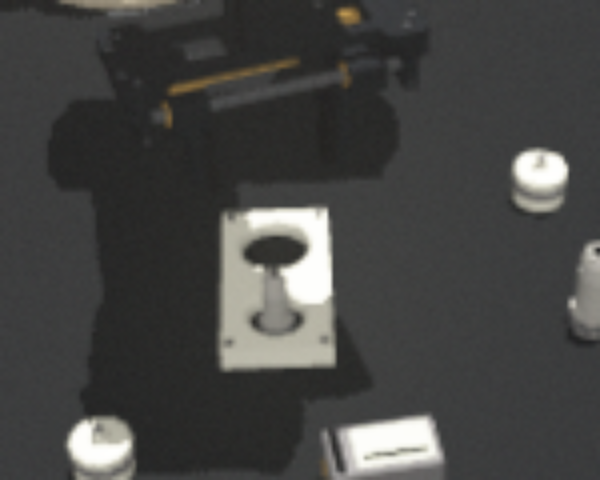

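The small fitting stands upright and centred in the narrow bore. Next is the large one.

Emit:
apply_moves(commands="0 0 0 -0.8 -0.25 0 0.8;0 0 0 -1.7 -0.55 0 0.8;0 0 0 -2.6 -0.85 0 0.8;0 0 0 -3.5 -1.15 0 0.8;0 0 0 -4.4 -1.4 0 0.8;0 0 0 -5.13 -1.64 0 0.8;0 0 0 -5.13 -1.64 0 0.8;0 0 0 -5.13 -1.64 0.7 0.8;0 0 0 -5.13 -1.64 1.4 0.8;0 0 0 -5.13 -1.64 1.4 0.8")

```text
time_s: 6.18
ee_pos: [0.5962, 0.1697, 0.2465]
orientation: [0.707, -0.707, -0.004, 0.004]
wrist_force: [-0.2, -0.3, -1.7]
opening: 0.0705
```

```bash
python3 go.py .598 .170 .039 -90;python3 -c "
from h import *
s=snap('scene'); i=s['image'][:,:,::-1][140:260,310:460]; cv2.imwrite('pics/a6.png',cv2.resize(i,None,fx=4,fy=4))"
```

```text
t 6.18 grasp now [0.5945 0.1695 0.0995] yaw -90.0 open 0.0705 F [-0.2 -0.3 -1.7]
cmd 0.11 -0.01 0.00 -0.01 -0.06 1.51
```

View pics/a6.png

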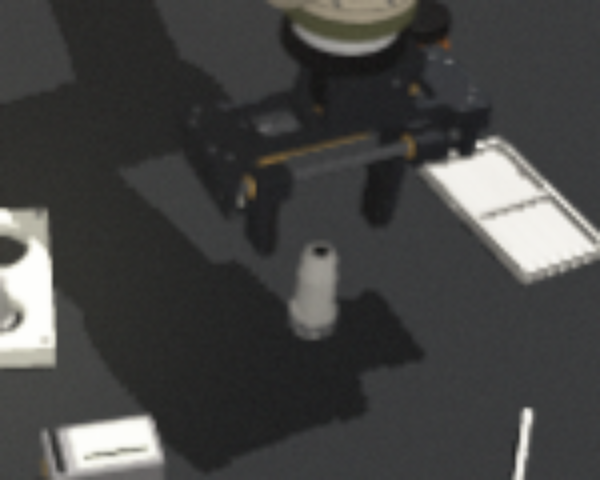

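The fitting (about 317,290 in the crop) is centred between the fingers. Next I descend, settle and close.

Emit:
apply_moves(commands="0 0 0 0 0 0.4 0.7;0 0 0 0 0 0.9 0.7;0 0 0 0 0 1.3 0.7;0 0 0 0 0 1.6 0.7;0 0 0 0 0 1.67 0.7;0 0 0 0 0 1.67 0.6;0 0 0 0 0 1.67 0.2;0 0 0 0 0 1.67 0.2;0 0 0 0 0 1.67 0.2;0 0 0 0 0 1.67 0.2", squeeze=20)

```text
time_s: 7.07
ee_pos: [0.5978, 0.1701, 0.187]
orientation: [0.707, -0.707, 0.0, -0.0]
wrist_force: [0.1, 0.6, 0.9]
opening: 0.0309
```

Emit:
apply_moves(commands="0 0 0 0 0 0 0.2;0 0 0 0 0 0 0.2;0 0 0 0 0 -0.3 0.2;0 0 0 0 0 -1 0.2;0 0 0 0 0 -1.8 0.2;0 0 0 0 0 -2.5 0.2;0 0 0 0 0 -2.5 0.2")

```text
time_s: 7.65
ee_pos: [0.5984, 0.1702, 0.293]
orientation: [0.707, -0.707, 0.003, -0.004]
wrist_force: [0.0, -0.6, -0.7]
opening: 0.0252
```

```bash
python3 go.py .4656 -.0144 .139 -90;python3 -c "
from h import *
s=snap('scene'); i=s['image'][:,:,::-1][120:240,310:460]; cv2.imwrite('pics/a7.png',cv2.resize(i,None,fx=4,fy=4))"
```

```text
t 7.65 grasp now [0.5998 0.1703 0.146 ] yaw -90.0 open 0.0252 F [ 0.  -0.6 -0.7]
cmd -0.09 0.01 0.00 4.61 3.32 0.14
```

View pics/a7.png

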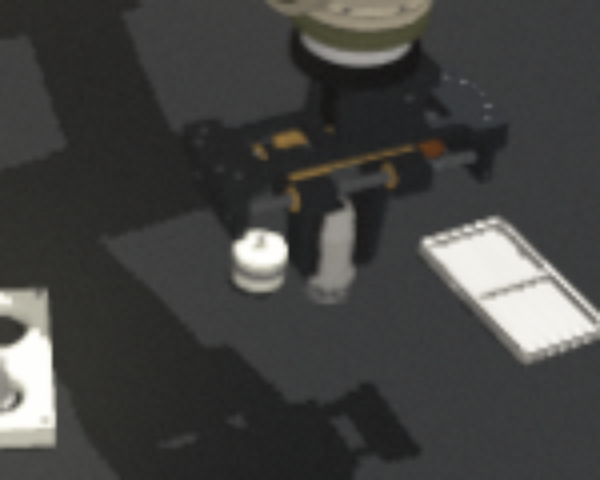

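Emit:
apply_moves(commands="0 0 0 0.7 0.5 0 0.2;0 0 0 1.5 1.1 0 0.2;0 0 0 2.3 1.7 0 0.2;0 0 0 3.1 2.3 0 0.2;0 0 0 3.9 2.8 0 0.2;0 0 0 4.61 3.31 0 0.2;0 0 0 4.61 3.31 0 0.2;0 0 0 4.61 3.31 0.5 0.2;0 0 0 4.61 3.31 1 0.2;0 0 0 4.61 3.31 1.3 0.2")

```text
time_s: 8.53
ee_pos: [0.4646, -0.0142, 0.2321]
orientation: [-0.707, 0.707, 0.002, -0.001]
wrist_force: [0.0, 1.1, -2.7]
opening: 0.0254
```

```bash
python3 go.py .4656 -.0144 .044 -90;python3 -c "
from h import *
s=snap('scene'); i=s['image'][:,:,::-1][140:260,240:390]; cv2.imwrite('pics/a8.png',cv2.resize(i,None,fx=4,fy=4))"
```

```text
t 8.53 grasp now [ 0.4642 -0.014   0.0851] yaw -90.0 open 0.0254 F [ 0.   1.1 -2.7]
cmd 0.03 0.01 -0.00 0.01 -0.03 1.03
```

View pics/a8.png

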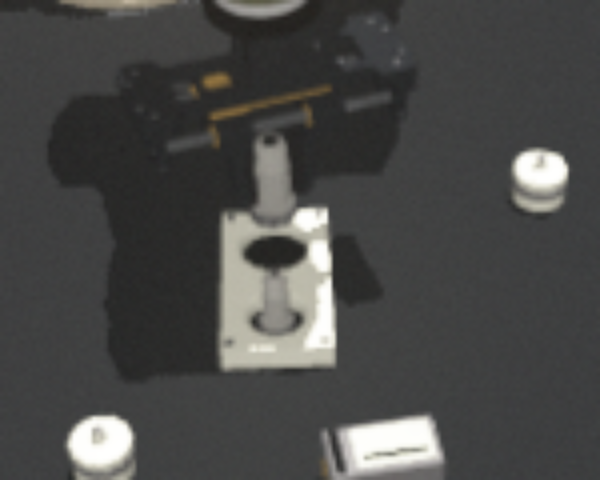

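The large fitting is upright above the wide bore. Lowering slowly, 1.07 units in all.

Emit:
apply_moves(commands="0 0 0 0 0 0.2 0.2;0 0 0 0 0 0.5 0.2;0 0 0 0 0 0.75 0.2;0 0 0 0 0 0.93 0.2;0 0 0 0 0 1.02 0.2;0 0 0 0 0 1.06 0.2;0 0 0 0 0 1.06 0.2;0 0 0 0 0 1.06 0.2")

```text
time_s: 9.25
ee_pos: [0.4655, -0.0144, 0.1922]
orientation: [0.707, -0.707, 0.0, -0.0]
wrist_force: [-0.2, 0.6, -1.5]
opening: 0.025
```

```bash
python3 go.py .4656 -.0144 .044 -90;python3 -c "
from h import *
s=snap('scene'); i=s['image'][:,:,::-1][140:260,240:390]; cv2.imwrite('pics/a9.png',cv2.resize(i,None,fx=4,fy=4))"
```

```text
t 9.25 grasp now [ 0.4656 -0.0144  0.0452] yaw -90.0 open 0.025 F [-0.2  0.6 -1.5]
cmd -0.01 -0.00 0.00 0.00 -0.00 0.03
```

View pics/a9.png

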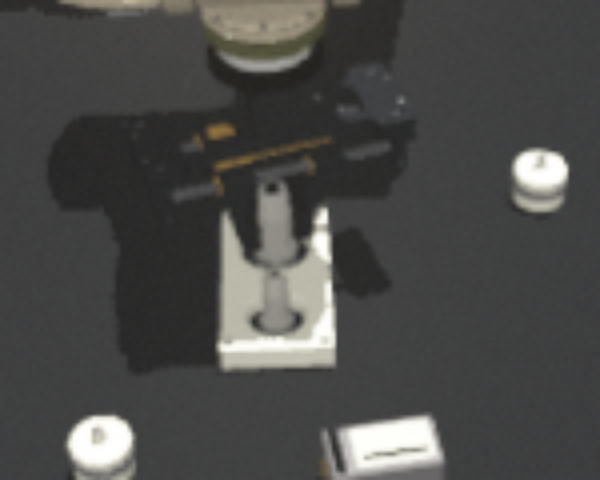

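It is in the bore and about 1 mm off the floor (the weight is still on the wrist). Next I lower that last bit, open and retreat.

Emit:
apply_moves(commands="0 0 0 0 0 0.02 0.2;0 0 0 0 0 0.04 0.2;0 0 0 0 0 0.04 0.35;0 0 0 0 0 0.04 0.5;0 0 0 0 0 0.04 0.6;0 0 0 0 0 -0.3 0.6;0 0 0 0 0 -1 0.6;0 0 0 0 0 -2 0.8;0 0 0 0 0 -3 0.8;0 0 0 0 0 -3 0.8")

```text
time_s: 10.13
ee_pos: [0.4664, -0.0145, 0.3184]
orientation: [0.707, -0.707, 0.005, -0.003]
wrist_force: [1.6, 0.7, 0.9]
opening: 0.0693
```

```bash
python3 go.py .4626 .193 .16 -90;python3 -c "
from h import *
s=snap('scene'); i=s['image'][:,:,::-1][140:260,240:390]; cv2.imwrite('pics/a10.png',cv2.resize(i,None,fx=4,fy=4))"
```

```text
t 10.13 grasp now [ 0.4681 -0.015   0.1714] yaw -90.0 open 0.0693 F [1.6 0.7 0.9]
cmd -0.11 -0.03 0.01 -5.19 0.10 0.27
```

View pics/a10.png

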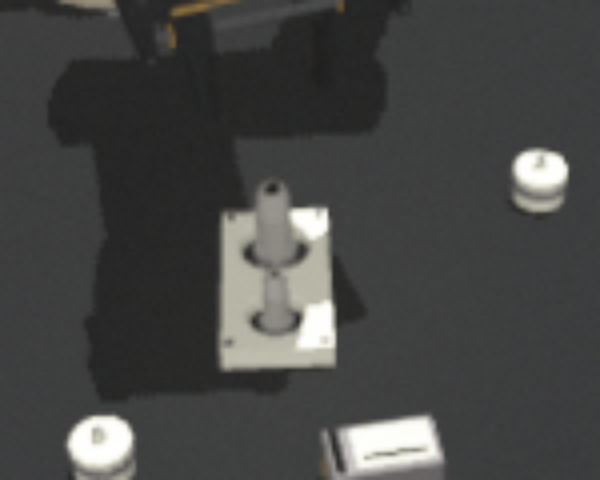

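Both fittings stand upright and centred in their bores. Next is cassette 1.

Emit:
apply_moves(commands="0 0 0 -0.8 0 0 0.8;0 0 0 -1.7 0 0 0.8;0 0 0 -2.6 0 0 0.8;0 0 0 -3.5 0.08 0 0.8;0 0 0 -4.4 0.08 0 0.8;0 0 0 -5.19 0.08 0 0.8;0 0 0 -5.19 0.08 0 0.8;0 0 0 -5.19 0.08 0.7 0.8;0 0 0 -5.19 0.08 1.5 0.8;0 0 0 -5.19 0.08 1.9 0.8")

```text
time_s: 11.02
ee_pos: [0.4609, 0.1929, 0.2319]
orientation: [0.707, -0.707, -0.002, 0.002]
wrist_force: [0.7, 0.1, -0.4]
opening: 0.0703
```

```bash
python3 go.py .4626 .193 .031 -90;python3 -c "
from h import *
s=snap('scene'); i=s['image'][:,:,::-1][120:240,310:460]; cv2.imwrite('pics/b1.png',cv2.resize(i,None,fx=4,fy=4))"
```

```text
t 11.02 grasp now [0.4601 0.1927 0.0849] yaw -90.0 open 0.0703 F [ 0.7  0.1 -0.4]
cmd 0.05 -0.01 0.00 -0.00 -0.05 1.35
```

View pics/b1.png

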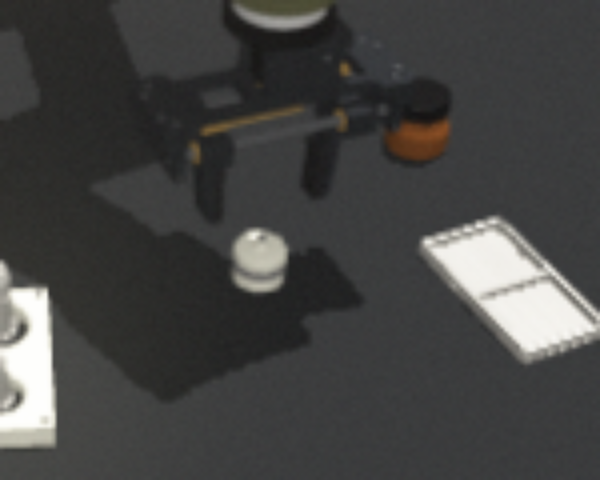

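Emit:
apply_moves(commands="0 0 0 0 0 0.4 0.8;0 0 0 0 0 0.8 0.8;0 0 0 0 0 1.15 0.8;0 0 0 0 0 1.35 0.8;0 0 0 0 0 1.43 0.8;0 0 0 0 0 1.43 0.8;0 0 0 0 0 1.43 0.4;0 0 0 0 0 1.43 0.4;0 0 0 0 0 1.43 0.4;0 0 0 0 0 1.43 0.4", squeeze=10)

```text
time_s: 11.9
ee_pos: [0.4622, 0.1933, 0.1792]
orientation: [0.707, -0.707, 0.0, -0.0]
wrist_force: [0.5, -0.4, -0.0]
opening: 0.0458
```

Emit:
apply_moves(commands="0 0 0 0 0 0 0.35;0 0 0 0 0 0 0.35;0 0 0 0 0 -0.2 0.35;0 0 0 0 0 -0.8 0.35;0 0 0 0 0 -1.5 0.35;0 0 0 0 0 -1.9 0.35;0 0 0 0 0 -2 0.35;0 0 0 0 0 -2 0.35")

```text
time_s: 12.57
ee_pos: [0.4621, 0.1933, 0.2597]
orientation: [0.707, -0.707, 0.001, -0.001]
wrist_force: [-1.1, -0.1, -1.2]
opening: 0.0394
```

```bash
python3 go.py .5155 .3567 .111 -90;python3 -c "
from h import *
s=snap('scene'); i=s['image'][:,:,::-1][120:240,310:460]; cv2.imwrite('pics/b2.png',cv2.resize(i,None,fx=4,fy=4))"
```

```text
t 12.57 grasp now [0.4624 0.1933 0.1127] yaw -90.0 open 0.0394 F [-1.1 -0.1 -1.2]
cmd -0.02 0.00 0.00 -4.09 -1.34 0.05
```

View pics/b2.png

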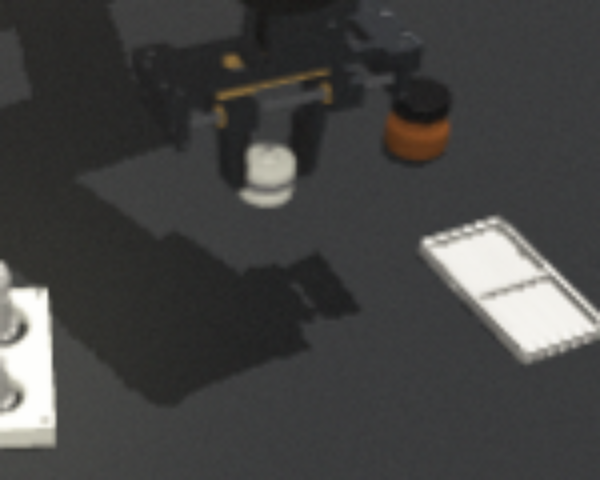

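Emit:
apply_moves(commands="0 0 0 -0.6 -0.2 0 0.35;0 0 0 -1.4 -0.45 0 0.35;0 0 0 -2.2 -0.72 0 0.35;0 0 0 -3 -1 0 0.35;0 0 0 -3.7 -1.2 0 0.35;0 0 0 -4.09 -1.33 0 0.35;0 0 0 -4.09 -1.33 0 0.35;0 0 0 -4.09 -1.33 0.5 0.35;0 0 0 -4.09 -1.33 1 0.35;0 0 0 -4.09 -1.33 1.2 0.35")

```text
time_s: 13.45
ee_pos: [0.5144, 0.3558, 0.2069]
orientation: [-0.707, 0.707, 0.001, -0.003]
wrist_force: [-1.0, 0.6, -0.9]
opening: 0.0396
```

```bash
python3 go.py .5155 .3567 .0355 -90;python3 -c "
from h import *
s=snap('scene'); i=s['image'][:,:,::-1][120:240,370:520]; cv2.imwrite('pics/b3.png',cv2.resize(i,None,fx=4,fy=4))"
```

```text
t 13.45 grasp now [0.5136 0.3555 0.0599] yaw -90.0 open 0.0396 F [-1.   0.6 -0.9]
cmd 0.05 -0.02 -0.00 -0.02 -0.03 0.61
```

View pics/b3.png

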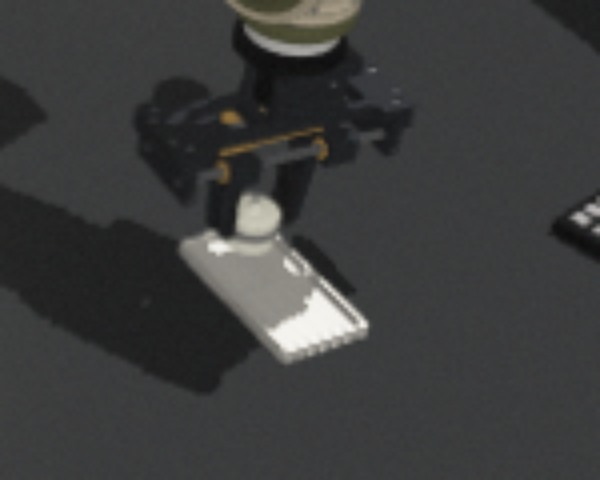

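Emit:
apply_moves(commands="0 0 0 0 0 0 0.35;0 0 0 0 0 0.2 0.35;0 0 0 0 0 0.4 0.35;0 0 0 0 0 0.55 0.35;0 0 0 0 0 0.64 0.35;0 0 0 0 0 0.68 0.35;0 0 0 0 0 0.7 0.35;0 0 0 0 0 0.7 0.35")

```text
time_s: 14.17
ee_pos: [0.5153, 0.3569, 0.1831]
orientation: [0.707, -0.707, 0.0, -0.0]
wrist_force: [-0.9, -0.2, 1.3]
opening: 0.0396
```

```bash
python3 go.py .5155 .3567 .0355 -90;python3 -c "
from h import *
s=snap('scene'); i=s['image'][:,:,::-1][120:240,370:520]; cv2.imwrite('pics/b4.png',cv2.resize(i,None,fx=4,fy=4))"
```

```text
t 14.17 grasp now [0.5153 0.3569 0.0361] yaw -90.0 open 0.0396 F [-0.9 -0.2  1.3]
cmd -0.00 0.00 0.00 0.00 -0.01 0.01
```

View pics/b4.png

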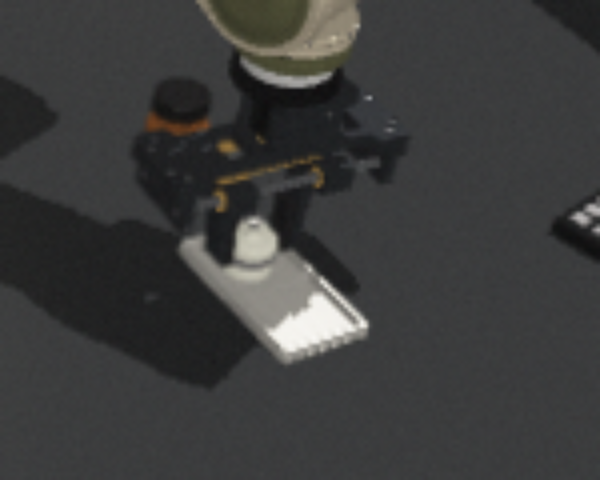

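The cassette is in the near cell, and a force of +1.3 N shows floor contact. Releasing.

Emit:
apply_moves(commands="0 0 0 0 0 0 0.5;0 0 0 0 0 0 0.6;0 0 0 0 0 0 0.65;0 0 0 0 0 -0.2 0.65;0 0 0 0 0 -0.8 0.65;0 0 0 0 0 -1.6 0.8;0 0 0 0 0 -2.4 0.8;0 0 0 0 0 -3.2 0.8;0 0 0 0 0 -3.2 0.8;0 0 0 0 0 -3.2 0.8")

```text
time_s: 15.05
ee_pos: [0.5152, 0.3569, 0.3129]
orientation: [0.707, -0.707, 0.001, -0.002]
wrist_force: [0.1, -0.2, -0.8]
opening: 0.0703
```

```bash
python3 go.py .607 -.175 .16 -90;python3 -c "
from h import *
s=snap('scene'); i=s['image'][:,:,::-1][120:240,370:520]; cv2.imwrite('pics/b5.png',cv2.resize(i,None,fx=4,fy=4))"
```

```text
t 15.05 grasp now [0.5158 0.3571 0.1659] yaw -90.0 open 0.0703 F [ 0.1 -0.2 -0.8]
cmd -0.04 0.02 0.00 13.30 -2.29 0.14
```

View pics/b5.png

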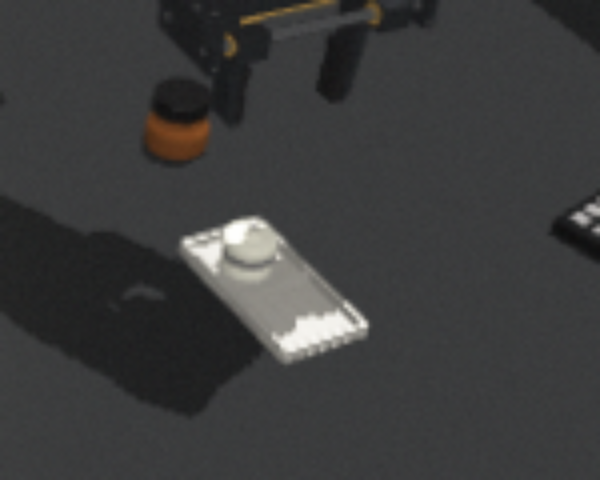

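Cassette 1 is seated port up in the near cell. Next is cassette 2.

Emit:
apply_moves(commands="0 0 0 0.8 -0.14 0 0.8;0 0 0 1.7 -0.29 0 0.8;0 0 0 2.6 -0.45 0 0.8;0 0 0 3.5 -0.6 0 0.8;0 0 0 4.4 -0.76 0 0.8;0 0 0 5.3 -0.91 0 0.8;0 0 0 6.2 -1.07 0 0.8;0 0 0 7.1 -1.22 0 0.8;0 0 0 8 -1.38 0 0.8;0 0 0 8.9 -1.53 0 0.8")

```text
time_s: 15.93
ee_pos: [0.5763, -0.0009, 0.3093]
orientation: [0.707, -0.707, -0.001, 0.001]
wrist_force: [0.4, 0.1, -0.2]
opening: 0.071
```

Emit:
apply_moves(commands="0 0 0 0.9 -0.15 0 0.8;0 0 0 1.8 -0.31 0 0.8;0 0 0 2.7 -0.46 0 0.8;0 0 0 3.5 -0.6 0 0.8;0 0 0 4.1 -0.72 0 0.8;0 0 0 4.39 -0.76 0 0.8;0 0 0 4.39 -0.76 0.4 0.8;0 0 0 4.39 -0.76 1.2 0.8;0 0 0 4.39 -0.76 1.8 0.8;0 0 0 4.39 -0.76 1.8 0.8")

```text
time_s: 16.77
ee_pos: [0.6057, -0.1735, 0.2328]
orientation: [0.707, -0.707, -0.005, 0.002]
wrist_force: [0.2, 0.3, -0.4]
opening: 0.0703
```

```bash
python3 go.py .607 -.175 .031 -90;python3 -c "
from h import *
s=snap('scene'); i=s['image'][:,:,::-1][165:285,190:340]; cv2.imwrite('pics/c1.png',cv2.resize(i,None,fx=4,fy=4))"
```

```text
t 16.77 grasp now [ 0.6043 -0.1728  0.0858] yaw -90.0 open 0.0703 F [ 0.2  0.3 -0.4]
cmd 0.09 0.05 0.01 0.04 -0.05 1.37
```

View pics/c1.png

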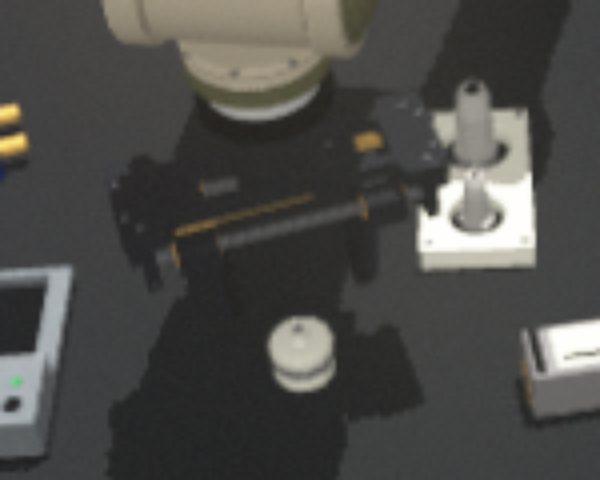

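Emit:
apply_moves(commands="0 0 0 0 0 0.4 0.8;0 0 0 0 0 0.8 0.8;0 0 0 0 0 1.2 0.8;0 0 0 0 0 1.4 0.8;0 0 0 0 0 1.48 0.8;0 0 0 0 0 1.48 0.8;0 0 0 0 0 1.48 0.35;0 0 0 0 0 1.48 0.35;0 0 0 0 0 1.48 0.35;0 0 0 0 0 1.48 0.35")

```text
time_s: 17.65
ee_pos: [0.6071, -0.1748, 0.1802]
orientation: [0.707, -0.707, 0.0, -0.0]
wrist_force: [1.0, 1.1, 0.3]
opening: 0.0455
```

Emit:
apply_moves(commands="0 0 0 0 0 0 0.35;0 0 0 0 0 0 0.35;0 0 0 0 0 0 0.35;0 0 0 0 0 -0.2 0.35;0 0 0 0 0 -0.9 0.35;0 0 0 0 0 -1.7 0.35;0 0 0 0 0 -2.4 0.35;0 0 0 0 0 -2.5 0.35;0 0 0 0 0 -2.5 0.35")

```text
time_s: 18.4
ee_pos: [0.6071, -0.1748, 0.2817]
orientation: [0.707, -0.707, 0.002, -0.001]
wrist_force: [-0.9, 1.0, -0.7]
opening: 0.0396
```

```bash
python3 go.py .5815 .360 .131 -90;python3 -c "
from h import *
s=snap('scene'); i=s['image'][:,:,::-1][165:285,190:340]; cv2.imwrite('pics/c2.png',cv2.resize(i,None,fx=4,fy=4))"
```

```text
t 18.4 grasp now [ 0.6076 -0.175   0.1347] yaw -90.0 open 0.0396 F [-0.9  1.  -0.7]
cmd -0.03 -0.02 0.00 -13.37 0.64 0.07
```

View pics/c2.png

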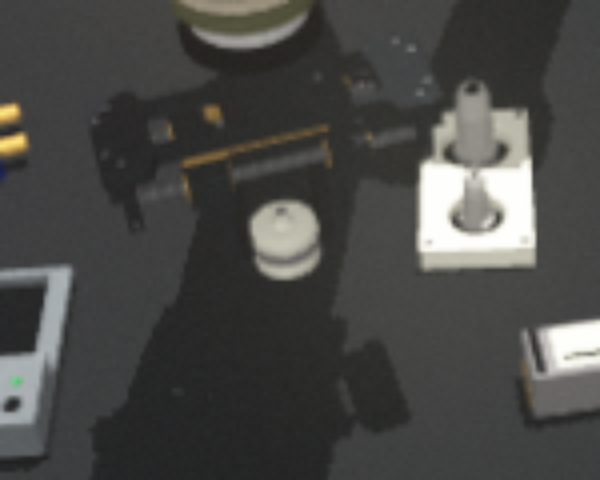

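Emit:
apply_moves(commands="0 0 0 -0.7 0.03 0 0.35;0 0 0 -1.5 0.07 0 0.35;0 0 0 -2.4 0.11 0 0.35;0 0 0 -3.3 0.16 0 0.35;0 0 0 -4.2 0.2 0 0.35;0 0 0 -5.1 0.24 0 0.35;0 0 0 -6 0.29 0 0.35;0 0 0 -6.9 0.33 0 0.35;0 0 0 -7.8 0.37 0 0.35;0 0 0 -8.7 0.42 0 0.35")

```text
time_s: 19.28
ee_pos: [0.5895, 0.175, 0.2776]
orientation: [0.707, -0.707, -0.001, 0.001]
wrist_force: [-0.4, -0.5, -0.7]
opening: 0.0398
```

Emit:
apply_moves(commands="0 0 0 -0.9 0.04 0 0.35;0 0 0 -1.8 0.08 0 0.35;0 0 0 -2.7 0.13 0 0.35;0 0 0 -3.5 0.17 0 0.35;0 0 0 -4.2 0.2 0 0.35;0 0 0 -4.6 0.22 0 0.35;0 0 0 -4.67 0.22 0 0.35;0 0 0 -4.67 0.22 0.6 0.35;0 0 0 -4.67 0.22 1.2 0.35;0 0 0 -4.67 0.22 1.6 0.35")

```text
time_s: 20.12
ee_pos: [0.5808, 0.3588, 0.2119]
orientation: [-0.707, 0.707, 0.001, -0.002]
wrist_force: [-1.3, 0.4, -0.7]
opening: 0.0395
```

```bash
python3 go.py .5815 .360 .036 -90;python3 -c "
from h import *
s=snap('scene'); i=s['image'][:,:,::-1][120:240,370:520]; cv2.imwrite('pics/c3.png',cv2.resize(i,None,fx=4,fy=4))"
```

```text
t 20.12 grasp now [0.5802 0.3585 0.0649] yaw -90.0 open 0.0395 F [-1.3  0.4 -0.7]
cmd 0.04 -0.02 -0.00 -0.03 -0.02 0.72
```

View pics/c3.png

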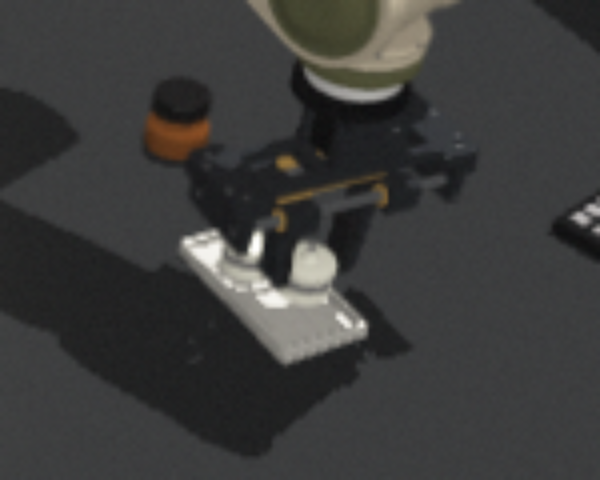

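Aligned over the far cell. Lowering 0.8.

Emit:
apply_moves(commands="0 0 0 0 0 0 0.35;0 0 0 0 0 0.25 0.35;0 0 0 0 0 0.5 0.35;0 0 0 0 0 0.66 0.35;0 0 0 0 0 0.75 0.35;0 0 0 0 0 0.79 0.35;0 0 0 0 0 0.81 0.35;0 0 0 0 0 0.81 0.35")

```text
time_s: 20.83
ee_pos: [0.5813, 0.3601, 0.1839]
orientation: [0.707, -0.707, 0.0, -0.0]
wrist_force: [-1.5, -0.3, 3.7]
opening: 0.0394
```

```bash
python3 go.py .5815 .360 .036 -90;python3 -c "
from h import *
s=snap('scene'); i=s['image'][:,:,::-1][120:240,370:520]; cv2.imwrite('pics/c4.png',cv2.resize(i,None,fx=4,fy=4))"
```

```text
t 20.83 grasp now [0.5814 0.3601 0.0369] yaw -90.0 open 0.0394 F [-1.5 -0.3  3.7]
cmd -0.01 0.00 0.00 0.00 -0.00 0.02
```

View pics/c4.png

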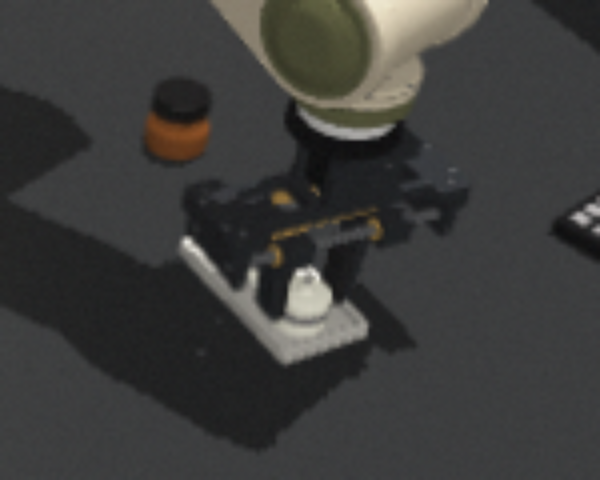

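The cassette is in the far cell, and a force of +3.7 N shows floor contact. Releasing.

Emit:
apply_moves(commands="0 0 0 0 0 0 0.5;0 0 0 0 0 0 0.6;0 0 0 0 0 0 0.65;0 0 0 0 0 -0.2 0.65;0 0 0 0 0 -0.8 0.65;0 0 0 0 0 -1.6 0.8;0 0 0 0 0 -2.4 0.8;0 0 0 0 0 -3.1 0.8;0 0 0 0 0 -3.1 0.8;0 0 0 0 0 -3.1 0.8")

```text
time_s: 21.72
ee_pos: [0.5812, 0.3601, 0.3093]
orientation: [0.707, -0.707, 0.001, -0.002]
wrist_force: [0.4, -1.4, -0.2]
opening: 0.0704
```

```bash
python3 go.py .684 -.016 .16 -9.5;python3 -c "
from h import *
s=snap('scene'); i=s['image'][:,:,::-1][120:240,370:520]; cv2.imwrite('pics/c5.png',cv2.resize(i,None,fx=4,fy=4))"
```

```text
t 21.72 grasp now [0.5817 0.3603 0.1623] yaw -90.0 open 0.0704 F [ 0.4 -1.4 -0.2]
cmd -0.04 -0.01 -13.41 9.40 -2.57 0.05
```

View pics/c5.png

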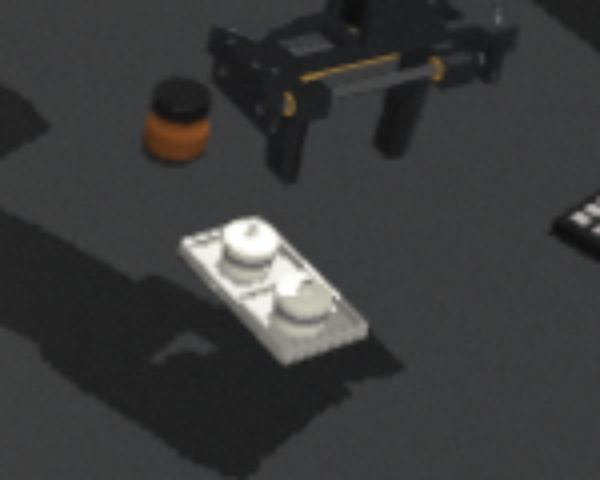

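Both cassettes are seated port up. Next is the battery, starting with part of the shift and turn.

Emit:
apply_moves(commands="0 0 -1 0.7 -0.2 0 0.8;0 0 -2.1 1.5 -0.4 0 0.8;0 0 -3.2 2.4 -0.65 0 0.8;0 0 -4.3 3.3 -0.9 0 0.8;0 0 -5.4 4.2 -1.15 0 0.8;0 0 -6.5 5.1 -1.4 0 0.8;0 0 -7.6 6 -1.64 0 0.8;0 0 -8.7 6.9 -1.9 0 0.8;0 0 -9.5 7.5 -2.05 0 0.8;0 0 -10 8 -2.19 0 0.8")

```text
time_s: 22.6
ee_pos: [0.6691, 0.0375, 0.3054]
orientation: [0.966, -0.257, -0.001, 0.0]
wrist_force: [0.3, 0.4, 0.2]
opening: 0.0704
```

Emit:
apply_moves(commands="0 0 0 0 0 0 0.8;0 0 0 0 0 0 0.8")

```text
time_s: 22.77
ee_pos: [0.6689, 0.0394, 0.3056]
orientation: [0.966, -0.26, -0.001, 0.0]
wrist_force: [-0.1, 1.5, -0.1]
opening: 0.0702
```

```bash
python3 go.py .684 -.016 .12 -9.5; python3 -c "
from h import *
s=snap('top'); np.savez('top1.npz',**s); i=s['image'][:,:,::-1][90:240,240:440]; cv2.imwrite('pics/d1.png',cv2.resize(i,None,fx=4,fy=4))"
```

```text
t 22.77 grasp now [0.6685 0.0395 0.1586] yaw -30.1 open 0.0702 F [-0.1  1.5 -0.1]
cmd 0.00 0.03 -3.44 1.03 1.01 0.96
```

View pics/d1.png

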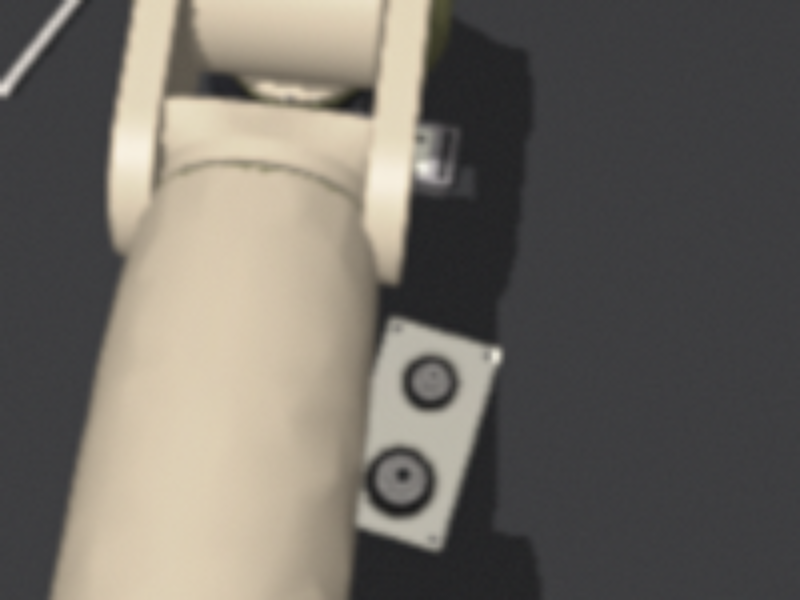

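From above, both fittings are concentric in their bores. Continuing to the battery.

Emit:
apply_moves(commands="0 0 -1 0.3 0.3 0.2 0.9;0 0 -2 0.6 0.6 0.5 0.9;0 0 -3 0.9 0.9 0.8 0.9;0 0 -3.44 1.03 1.01 0.96 0.9;0 0 -3.44 1.03 1.01 0.96 0.9;0 0 -3.44 1.03 1.01 0.96 0.9;0 0 -3.44 1.03 1.01 0.96 0.9")

```text
time_s: 23.4
ee_pos: [0.6843, -0.014, 0.2693]
orientation: [0.997, -0.082, 0.0, -0.0]
wrist_force: [0.3, -0.7, 1.1]
opening: 0.0792
```

```bash
python3 go.py .684 -.016 .036 -9.5; python3 -c "
from h import *
s=snap('scene'); i=s['image'][:,:,::-1][165:285,260:410]; cv2.imwrite('pics/d2.png',cv2.resize(i,None,fx=4,fy=4))"
```

```text
t 23.4 grasp now [ 0.6844 -0.014   0.1223] yaw -9.4 open 0.0792 F [ 0.3 -0.7  1.1]
cmd -0.00 -0.00 0.02 -0.00 0.05 2.16
```

View pics/d2.png

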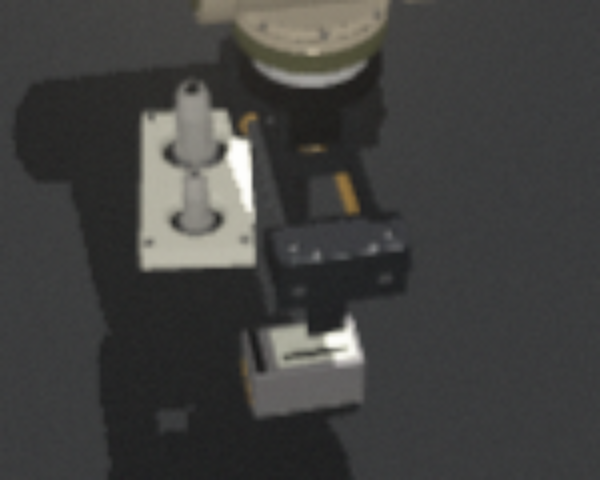

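Emit:
apply_moves(commands="0 0 0 0 0.05 0.5 0.9;0 0 0 0 0.05 1 0.9;0 0 0 0 0.05 1.5 0.9;0 0 0 0 0.05 1.9 0.9;0 0 0 0 0.05 2.1 0.9;0 0 0 0 0.05 2.13 0.9;0 0 0 0 0.05 2.13 0.9;0 0 0 0 0.05 2.13 0.35;0 0 0 0 0.05 2.13 0.35;0 0 0 0 0.05 2.13 0.35", squeeze=25)

```text
time_s: 24.28
ee_pos: [0.6843, -0.0174, 0.1846]
orientation: [0.997, -0.081, 0.001, 0.0]
wrist_force: [-0.4, -0.1, 0.1]
opening: 0.0617
```

Emit:
apply_moves(commands="0 0 0 0 0 0 0.35;0 0 0 0 0 0 0.35;0 0 0 0 0 0 0.35;0 0 0 0 0 0 0.35;0 0 0 0 0 -0.2 0.35;0 0 0 0 0 -0.8 0.35;0 0 0 0 0 -1.6 0.35;0 0 0 0 0 -2.3 0.35;0 0 0 0 0 -2.5 0.35;0 0 0 0 0 -2.5 0.35")

```text
time_s: 25.12
ee_pos: [0.6843, -0.0175, 0.286]
orientation: [0.997, -0.081, 0.002, 0.0]
wrist_force: [0.0, 0.3, -2.9]
opening: 0.0399
```

```bash
python3 go.py .520 -.357 .138 -104.5; python3 -c "
from h import *
s=snap('scene'); i=s['image'][:,:,::-1][145:265,260:410]; cv2.imwrite('pics/d3.png',cv2.resize(i,None,fx=4,fy=4))"
```

```text
t 25.12 grasp now [ 0.6849 -0.0176  0.139 ] yaw -9.3 open 0.0399 F [ 0.   0.3 -2.9]
cmd -0.03 -0.03 15.86 -2.67 9.04 0.01
```

View pics/d3.png

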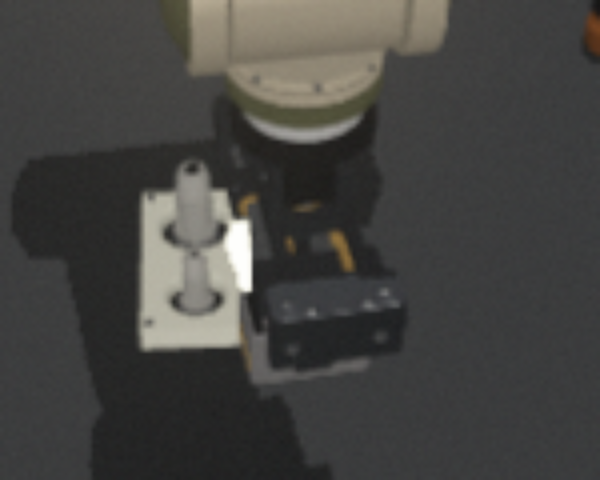

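The battery is held level (opening 39.9 mm). Next is the transfer to the charger with a 95° turn.

Emit:
apply_moves(commands="0 0 0.8 -0.13 0.45 0 0.35;0 0 1.8 -0.3 1 0 0.35;0 0 2.9 -0.5 1.65 0 0.35;0 0 4 -0.67 2.3 0 0.35;0 0 5.1 -0.86 2.9 0 0.35;0 0 6.2 -1.04 3.5 0 0.35;0 0 7.3 -1.23 4.2 0 0.35;0 0 8.4 -1.41 4.8 0 0.35;0 0 9.3 -1.57 5.3 0 0.35;0 0 10 -1.68 5.7 0 0.35")

```text
time_s: 26.0
ee_pos: [0.5795, -0.2329, 0.2808]
orientation: [0.821, -0.571, -0.002, 0.0]
wrist_force: [-0.4, 0.2, -1.0]
opening: 0.0398
```

Emit:
apply_moves(commands="0 0 0 0 0 0 0.35;0 0 0 0 0 0 0.35;0 0 0 0 0 0 0.35")

```text
time_s: 26.25
ee_pos: [0.5809, -0.2308, 0.2821]
orientation: [0.823, -0.568, -0.001, -0.0]
wrist_force: [-0.1, 0.2, -1.5]
opening: 0.0396
```

```bash
python3 go.py .520 -.357 .138 -104.5
```

```text
t 26.25 grasp now [ 0.5806 -0.2305  0.1351] yaw -69.2 open 0.0396 F [-0.1  0.2 -1.5]
cmd 0.02 0.02 5.88 2.41 2.54 -0.07
```

Emit:
apply_moves(commands="0 0 0.9 0.35 0.37 0 0.35;0 0 2 0.8 0.85 0 0.35;0 0 3.1 1.25 1.32 0 0.35;0 0 4.2 1.7 1.8 0 0.35;0 0 5.2 2.1 2.22 0 0.35;0 0 5.88 2.41 2.54 0 0.35;0 0 5.88 2.41 2.54 0 0.35;0 0 5.88 2.41 2.54 0 0.35;0 0 5.88 2.41 2.54 0 0.35")

```text
time_s: 27.0
ee_pos: [0.5204, -0.3563, 0.2831]
orientation: [-0.613, 0.79, 0.0, 0.0]
wrist_force: [0.3, -1.0, -1.2]
opening: 0.0399
```

```bash
python3 go.py .520 -.357 .0415 -104.5; python3 -c "
from h import *
s=snap('scene'); i=s['image'][:,:,::-1][165:285,110:260]; cv2.imwrite('pics/e1.png',cv2.resize(i,None,fx=4,fy=4))
s=snap('top'); i=s['image'][:,:,::-1][120:240,400:550]; cv2.imwrite('pics/e2.png',cv2.resize(i,None,fx=4,fy=4))"
```

```text
t 27.0 grasp now [ 0.5203 -0.3561  0.1361] yaw -104.4 open 0.0399 F [ 0.3 -1.  -1.2]
cmd 0.01 0.01 0.01 0.02 0.00 2.36
```

View pics/e1.png

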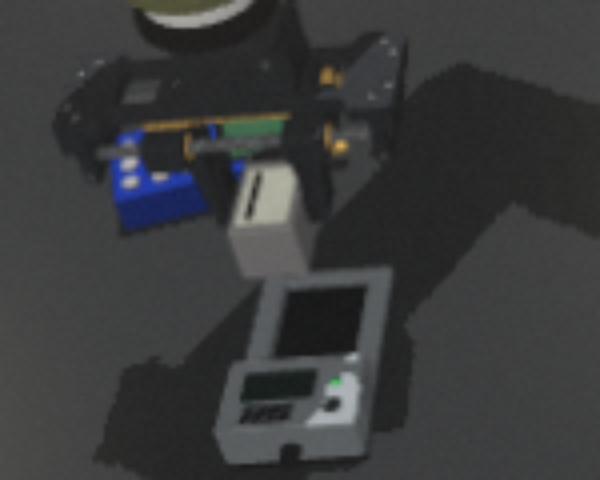

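View pics/e2.png

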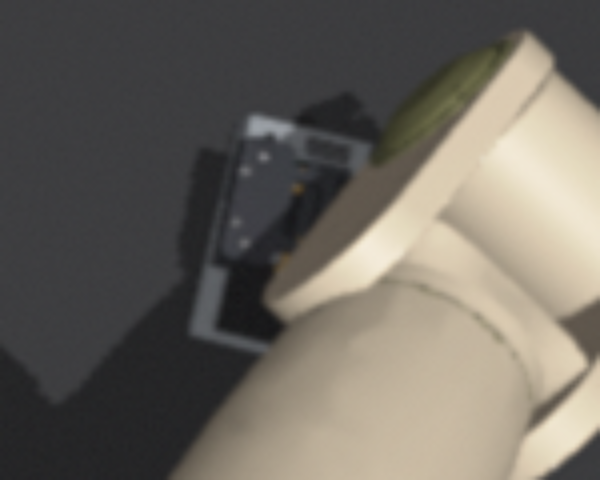

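The battery is aligned with the bay. Lowering part-way first.

Emit:
apply_moves(commands="0 0 0 0 0 0.4 0.35;0 0 0 0 0 0.9 0.35;0 0 0 0 0 1.4 0.35;0 0 0 0 0 1.7 0.35;0 0 0 0 0 1.8 0.35;0 0 0 0 0 1.8 0.35;0 0 0 0 0 1.8 0.35")

```text
time_s: 27.68
ee_pos: [0.5201, -0.3575, 0.2124]
orientation: [-0.612, 0.791, -0.001, 0.0]
wrist_force: [-0.2, -0.5, -1.2]
opening: 0.0398
```

```bash
python3 go.py .520 -.357 .0415 -104.5; python3 -c "
from h import *
s=snap('scene'); i=s['image'][:,:,::-1][190:290,130:255]; cv2.imwrite('pics/e3.png',cv2.resize(i,None,fx=6,fy=6,interpolation=cv2.INTER_CUBIC))"
```

```text
t 27.68 grasp now [ 0.5202 -0.3576  0.0654] yaw -104.6 open 0.0398 F [-0.2 -0.5 -1.2]
cmd -0.01 -0.01 -0.01 -0.01 0.01 0.60
```

View pics/e3.png

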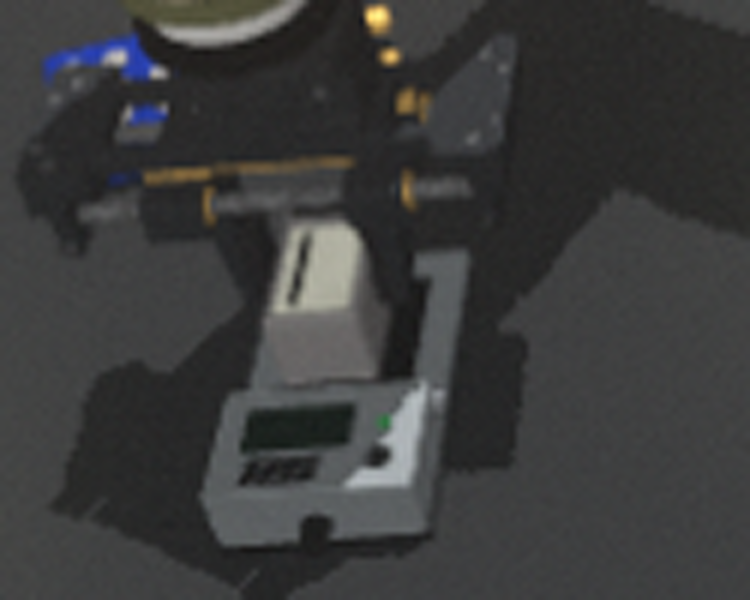

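In the picture the battery looks a little left of the bay centre. I'll check it numerically from the same camera before lowering further.

Run:
```python
from h import *
s=snap('scene'); im=s['image'].astype(int)
# full-image pixels = crop/6+(130,190)
f=lambda x,y:(x/6+130,y/6+190)
zt=.0654-.036+.040
print('front top corners', np.round(onplane(s,[f(268,318),f(365,305)],zt)*1000,1))
print('front bottom corners', np.round(onplane(s,[f(282,383),f(387,377)],zt-.04)*1000,1))
s0=dict(np.load('scene0.npz'))
cv2.imwrite('pics/e4.png',cv2.resize(s0['image'][:,:,::-1][215:290,150:225],None,fx=8,fy=8,interpolation=cv2.INTER_CUBIC))
C=cloud(s)
p=C.reshape(-1,3); p=p[np.isfinite(p[:,0])]
q=p[(abs(p[:,2]-zt)<.005)&(np.hypot(p[:,0]-.52,p[:,1]+.357)<.05)]
print(len(q),np.round(q.mean(0),4),q.min(0),q.max(0))
h=p[(abs(p[:,2]-.036)<.004)&(np.hypot(p[:,0]-.585,p[:,1]+.37)<.06)]
print('housing',len(h),np.round(h.mean(0),4),np.round(np.percentile(h,[2,98],axis=0),3))
```

```text
front top corners [[ 549.5 -380.7   69.4]
 [ 556.  -342.5   69.4]]
front bottom corners [[ 547.8 -384.8   29.4]
 [ 559.7 -342.9   29.4]]
327 [ 0.5285 -0.3603  0.0701] [ 0.48713222 -0.3917319   0.06440487] [ 0.56073586 -0.32332456  0.07433692]
housing 669 [ 0.5882 -0.3735  0.0368] [[ 0.552 -0.415  0.033]
 [ 0.62  -0.333  0.04 ]]
```

View pics/e4.png

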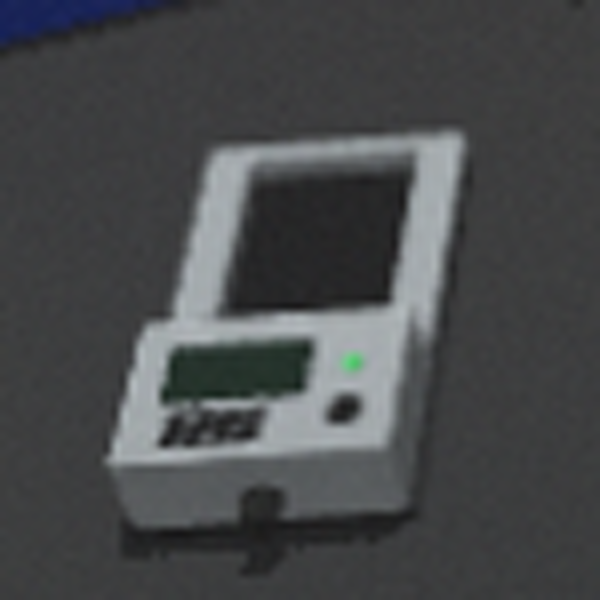

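The scene camera puts the battery centre at about (0.519, −0.354). The bay derived from the housing is at about (0.5185, −0.3555), so they agree within 2 mm and the apparent offset was perspective. Lowering.

Emit:
apply_moves(commands="0 0 0 0 0 0.2 0.35;0 0 0 0 0 0.4 0.35;0 0 0 0 0 0.5 0.35;0 0 0 0 0 0.55 0.35;0 0 0 0 0 0.57 0.35;0 0 0 0 0 0.57 0.35;0 0 0 0 0 0.57 0.35")

```text
time_s: 28.37
ee_pos: [0.5197, -0.3576, 0.1887]
orientation: [-0.611, 0.791, -0.0, 0.0]
wrist_force: [0.2, -0.0, -1.9]
opening: 0.0397
```

```bash
python3 go.py .520 -.357 .0415 -104.5; python3 -c "
from h import *
s=snap('scene'); i=s['image'][:,:,::-1][190:290,130:255]; cv2.imwrite('pics/e5.png',cv2.resize(i,None,fx=6,fy=6,interpolation=cv2.INTER_CUBIC))"
```

```text
t 28.37 grasp now [ 0.5197 -0.3576  0.0417] yaw -104.6 open 0.0397 F [ 0.2 -0.  -1.9]
cmd -0.00 -0.00 -0.02 -0.02 -0.00 0.00
```

View pics/e5.png

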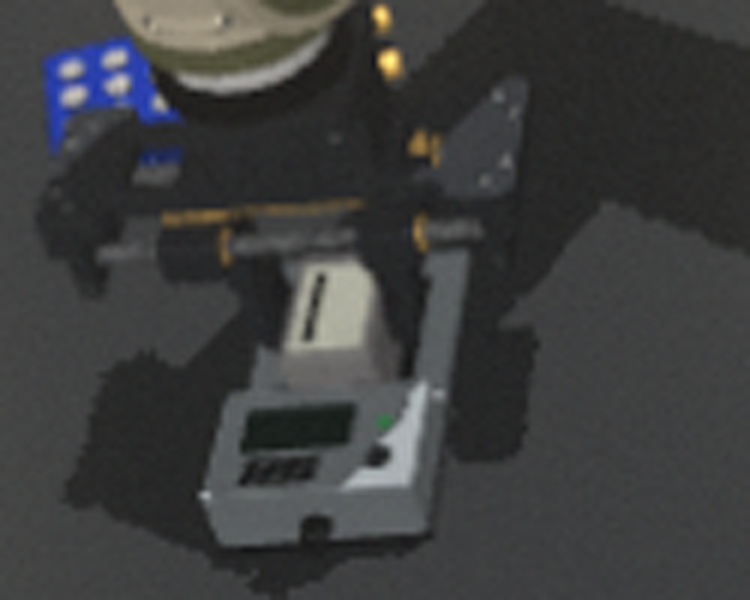

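It is in the bay and not yet bearing. Lowering in small steps until contact.

Emit:
apply_moves(commands="0 0 0 0 0 0.02 0.35;0 0 0 0 0 0.02 0.35;0 0 0 0 0 0.02 0.35")

```text
time_s: 28.67
ee_pos: [0.5197, -0.3576, 0.1886]
orientation: [-0.611, 0.791, -0.0, 0.0]
wrist_force: [-2.6, 1.4, 4.4]
opening: 0.0394
```

Emit:
apply_moves(commands="0 0 0 0 0 0.02 0.35;0 0 0 0 0 0.02 0.35;0 0 0 0 0 0.02 0.35")

```text
time_s: 28.92
ee_pos: [0.5198, -0.3576, 0.1886]
orientation: [-0.611, 0.791, -0.0, -0.0]
wrist_force: [-5.1, 3.8, 12.3]
opening: 0.0399
```

Contact is confirmed: the force has risen and the height has stopped falling. Releasing by opening only a little, then lifting.

Emit:
apply_moves(commands="0 0 0 0 0 -0.02 0.35;0 0 0 0 0 -0.02 0.5;0 0 0 0 0 -0.02 0.6;0 0 0 0 0 -0.02 0.65;0 0 0 0 0 -0.3 0.65;0 0 0 0 0 -1 0.65;0 0 0 0 0 -1.8 0.65;0 0 0 0 0 -2.6 0.65;0 0 0 0 0 -3.4 0.65;0 0 0 0 0 -3.4 0.65")

```text
time_s: 29.75
ee_pos: [0.5201, -0.3578, 0.3309]
orientation: [-0.611, 0.791, -0.006, 0.001]
wrist_force: [0.8, 0.5, 0.1]
opening: 0.0571
```

```bash
python3 go.py .30 -.40 .25 -104.5; python3 -c "
from h import *
s=snap('scene'); i=s['image'][:,:,::-1][190:290,130:255]; cv2.imwrite('pics/e6.png',cv2.resize(i,None,fx=6,fy=6,interpolation=cv2.INTER_CUBIC))"
```

```text
t 29.75 grasp now [ 0.5214 -0.3591  0.1839] yaw -104.6 open 0.0571 F [0.8 0.5 0.1]
cmd -0.10 -0.06 -0.02 2.42 5.04 -1.69
```

View pics/e6.png

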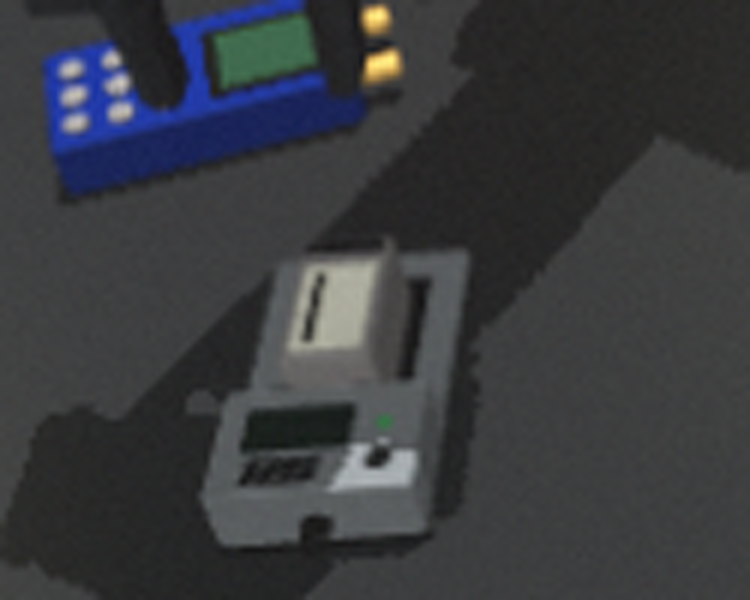

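The battery lies in the bay, label up. Next I back off and check everything from above.

Emit:
apply_moves(commands="0 0 0 0.4 0.6 -0.6 0.65;0 0 0 1 1.4 -1.2 0.65;0 0 0 1.6 2.2 -1.85 0.65;0 0 0 2.2 3 -1.85 0.65;0 0 0 2.8 3.9 -1.85 0.65;0 0 0 3.4 4.8 -1.85 0.65;0 0 0 4 5.6 -1.85 0.65;0 0 0 4.6 6.3 -1.85 0.65;0 0 0 4.9 6.76 -1.85 0.65;0 0 0 4.9 6.76 -1.85 0.65")

```text
time_s: 30.63
ee_pos: [0.2047, -0.4804, 0.3963]
orientation: [-0.609, 0.793, 0.001, -0.0]
wrist_force: [-0.1, -0.0, 0.2]
opening: 0.0574
```

Run:
```python
from h import *
s=snap('top'); np.savez('top2.npz',**s); i=s['image'][:,:,::-1]
cv2.imwrite('pics/f1.png',cv2.resize(i[120:280,170:370],None,fx=4,fy=3.75,interpolation=cv2.INTER_CUBIC))
cv2.imwrite('pics/f2.png',cv2.resize(i[120:280,370:570],None,fx=4,fy=3.75,interpolation=cv2.INTER_CUBIC))
s=snap('scene'); np.savez('scene2.npz',**s); cv2.imwrite('pics/f3.png',s['image'][:,:,::-1])
```

```text
(no output)
```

View pics/f1.png

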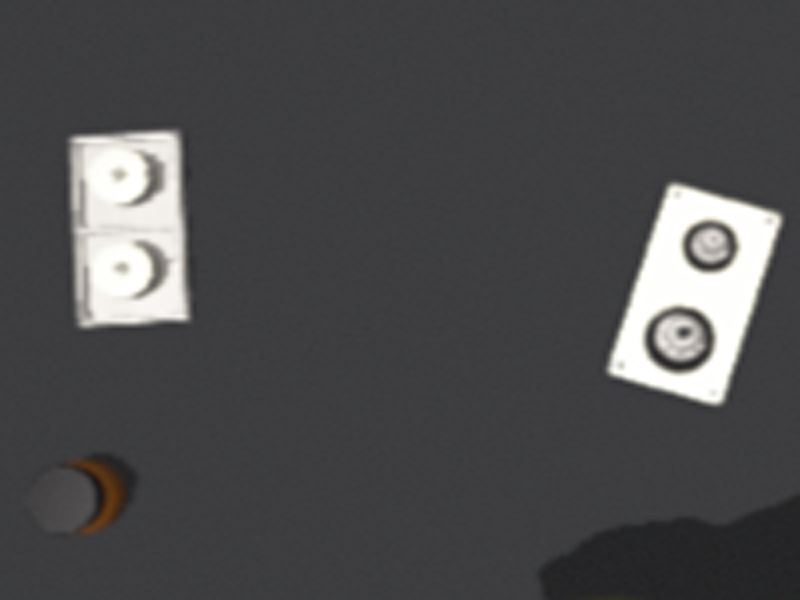

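View pics/f2.png

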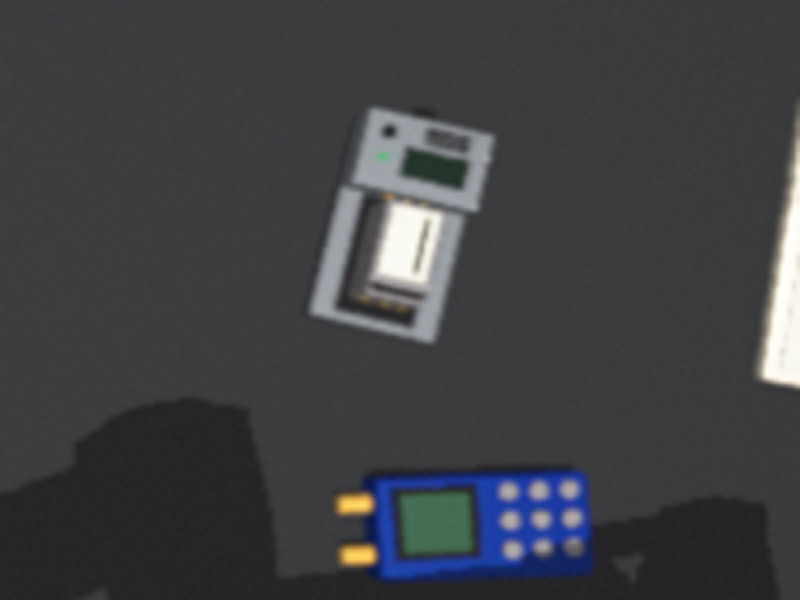

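View pics/f3.png

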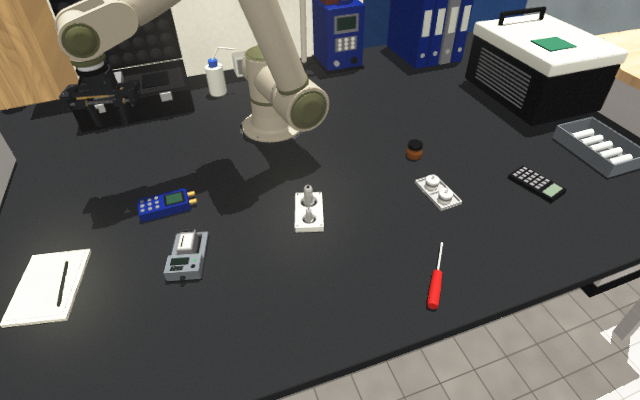

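Everything appears in place and the meter and jar look unmoved. One last numeric check of positions and heights.

Run:
```python
from h import *
s=dict(np.load('top2.npz')); P=cloud(s); im=s['image'].astype(int); s0=dict(np.load('top0.npz')); P0=cloud(s0)
p=P.reshape(-1,3); p=p[np.isfinite(p[:,0])]
def top(n,c,r,z,tol,bc,ang):
    q=p[(np.hypot(p[:,0]-c[0],p[:,1]-c[1])<r)&(abs(p[:,2]-z)<tol)]
    A=np.c_[q[:,:2]-q[:,:2].mean(0),np.ones(len(q))]; k=np.linalg.lstsq(A,q[:,2],rcond=None)[0]
    m=(q.min(0)+q.max(0))[:2]/2
    d=q.mean(0)[:2]-bc; a=np.deg2rad(ang); d=np.array([[np.cos(a),np.sin(a)],[-np.sin(a),np.cos(a)]])@d
    print(n,len(q),'z',round(np.median(q[:,2]),4),'expect',z,'slope',np.round(k[:2],2),'centre',np.round(q.mean(0)[:2],4),'offset in frame mm',np.round(d*1000,1))
top('bat',(.52,-.357),.05,.045,.007,np.array([.520,-.357]),-14.5)
top('cas near',(.5155,.357),.024,.032,.006,np.array([.5155,.3567]),3)
top('cas far',(.5815,.36),.024,.032,.006,np.array([.5815,.360]),3)
top('large',(.4656,-.0144),.02,.071,.006,np.array([.4656,-.0144]),-17)
top('small',(.5323,-.0352),.02,.055,.006,np.array([.5323,-.0352]),-17)
for n,(u0,v0,u1,v1),z in(('jar',(174,238,206,266),.05),('meter',(452,240,522,278),.032)):
    for Q in(P0,P):
        q=Q[v0:v1,u0:u1].reshape(-1,3); q=q[abs(q[:,2]-z)<.006]; print(n,np.round(np.median(q,axis=0),4))
st=telemetry.read_state(); print(st['time_s'],np.abs(st['joint_velocities']).max())
```

```text
bat 434 z 0.0459 expect 0.045 slope [-0.02 -0.03] centre [ 0.5216 -0.3561] offset in frame mm [1.4 1.3]
cas near 160 z 0.0327 expect 0.032 slope [-0.02  0.02] centre [0.5159 0.353 ] offset in frame mm [ 0.2 -3.7]
cas far 159 z 0.0328 expect 0.032 slope [0.03 0.01] centre [0.5827 0.3563] offset in frame mm [ 1.  -3.7]
large 62 z 0.0709 expect 0.071 slope [-0.  0.] centre [ 0.466  -0.0139] offset in frame mm [0.2 0.6]
small 30 z 0.0545 expect 0.055 slope [ 0.11 -0.08] centre [ 0.5314 -0.0347] offset in frame mm [-1.   0.2]
jar [0.3555 0.3832 0.0507]
jar [0.3554 0.3836 0.0508]
meter [ 0.3303 -0.405   0.0332]
meter [ 0.3303 -0.4043  0.0331]
30.7333 0.0440428237209963
```

All heights and offsets are within tolerance, so I'm handing in.

```bash
python3 -c "
from plant import robot
print(robot.finish_job())"
```

```text
the job is handed in; nothing more can be done
None
```

I put all five parts back and handed the job in at about 31 s of the 128 s allowed. No verdict is reported back.

**What I did:** the large fitting is in the wide bore and the small one in the narrow bore. There is one cassette, port up, in each tray cell, and the battery is in the charger bay, label up. Each part was lowered to within about 1 mm of its floor or to contact before release. I then moved the arm well clear.

**Last checks (top camera after backing off):**

| Part | Top height (mm) | Expected (mm) | Offset from bay centre along each axis (mm) | Allowed (mm) |
|---|---|---|---|---|
| Large fitting | 70.9 | 71 | 0.6 or less | 13 |
| Small fitting | 54.5 | 55 | 1.0 or less | 13 |
| Cassette, near cell | 32.7 | 32 | 3.7 or less | 15 |
| Cassette, far cell | 32.8 | 32 | 3.7 or less | 15 |
| Battery | 45.9 | 45 | 1.4 or less | 15 |

- **Bystanders:** the flow meter and jar read less than 1 mm from where they started, which is within the measuring noise.
- **Tilt:** the fitted top slopes were 0.04 rad or less, except the small fitting. Its 30 noisy points gave about 0.1 rad, but its height and both camera views show it upright, so I took that as noise.
- **Battery alignment:** it looked off-centre in one oblique picture while I was lowering it. Measuring in that same view put it within 2 mm of the bay centre, so I carried on.

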